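# Close the casting moulds from the drying carousel

## Robot

A 7-joint arm with a two-finger parallel gripper is mounted at the origin on the work surface. World frame = base frame: x ahead of the robot, y to its left, z up, the work surface at z = 0. Lengths are in m, angles in rad, forces in N, time in s.
With the tool pointing down it reaches from about 0.4 to 0.875 m from the base axis. Payload 19.3 kg.
Tool frame: the origin (TCP) lies on the centre line of the jaws, within the pads' length; the fingertips stand 14 mm ahead of it and the grasp point (between the pads) lies 5 mm behind it; x points along the fingers, y is the direction in which the jaws open and shut, and the axes are right-handed (so a half turn about x gives the same grasp; the last joint's range is limited). The gripper opens to 85 mm and grips with 20 to 120 N. Pads are 22 mm wide; open, the fingers measure 114 mm over their backs; the gripper's body (76 mm by 85 mm) begins 54 mm behind the grasp point. The pads swing forward as they close: fully open they stand 13 mm farther back than shut.
Start: joints at [1.125, 0.521, -0.036, 1.599, 0.021, 1.021, -0.113], TCP at [0.229, -0.581, 0.245] pointing down, gripper open.
Joint ranges: [-2.91, 2.91], [-0.3, 2.13], [-1.5, 1.42], [0.17, 2.43], [-1.26, 4.41], [0.16, 1.93], [-2.52, 2.52]. Speed limits (rad/s): [1.89, 1.89, 2.39, 2.39, 3.01, 3.01, 3.01].

## Interface

Orientations are given as [roll, pitch, yaw] about the fixed x, y, z axes, in that order (R = Rz(yaw) Ry(pitch) Rx(roll)).
In Python, from workcell import monitor, optics, bot gives the robot as it stands.
- The arm moves only by the tool arm_command, never from a script. Its arguments are lists of equal length, an entry for each row: "delta_pos": the shift along the tool's x, y, z as a fraction of full scale, a list of three; "rotation": the turn, a rotation vector about the tool's x, y, z as a fraction of full scale, a list of three. In form: {"delta_pos": [[dx, dy, dz], ...], "rotation": [[wx, wy, wz], ...]}. A call has 1 to 10 rows; each row shifts and turns the pose as measured when the row begins, along the tool's axes as they then stand; what a row does not reach is not made up. Full scale, the value 1, is 30 mm for a shift and 6 degrees for a turn. A row lasts 1/10 s, in which the tool goes at most 50 mm and 8.59 degrees, less where a joint would pass 70% of its speed; a pose out of reach is approached as far as the arm can. A call with a number of a shift or a turn outside -1 to 1 is refused whole. A call with a gripper value outside its range is refused whole. "gripper" is the closure, from -1 (fully open) to 1 (shut), so that 0 is half open, set as the call begins (left out, the last holds). The fingers move at their own pace and stop on an object; "grip_force" is the grip in N (left out, the last holds). Time passes only in rows, so rows that do not move let the fingers close. It gives the time, the measured TCP pose, the force and the opening at its end, in the units of the state.
- monitor.observe(): the state, without advancing time (a new reading comes with each control period).
- optics.grab_frame(name): name is "scene" or "top"; returns the picture (384x512x3 uint8, red, green, blue); there is no depth.
- optics.camera_params(name): a dict with "fx", "fy", "cx", "cy" (pixels), "origin" and "rotation" of the camera in the world. Camera axes: x right, y down, z forward; pixel columns grow to the right and rows downward; lengths in m; the calibration is good to about 2 mm. A picture is of the moment at which its call begins. camera_params takes no time and is no camera call.
- bot.job_done(): hands the job in, once; it reports no verdict.
The state is a dict: "clock": time; "qpos": joint angles; "qd": joint speeds; "joint_efforts": joint torques, N m; "position": TCP position; "tool_rot": TCP orientation; "force": force on the tool from outside, world axes, zero at the start; "moment": the same for the moment, N m; "grip_width": finger opening in m.
Only numpy, scipy, OpenCV 4.12 (cv2) and the standard library are available. Lean on these libraries where they do the work, as an engineer would, in place of code of your own. Each camera call takes 0.05 s, during which the arm holds its last target. There are 200 camera calls.

## Task

Mould halves with a gripping ridge are drying on the carousel: turn it by its rim pegs to bring each of them into the front opening of the wire guard, lift it out there, stand it on the pouring board before the fixed half of the same length, pour notches facing, and butt it up so that the seam is closed tight all along and the ends line up. When every ridged half on the carousel is closed up, turn the round plug mould, which is next in line, to the middle of the front opening and leave it and the cup standing on the carousel, and the other things on the table where they are.

Things in the scene. Friction and masses are not known exactly. Their poses are not given: they have to be found in the camera images.
- hub (a point): Centre of the carousel at the deck's top, 48 mm above the table; does not turn. Its -x points out through the front opening, towards the robot. From a 24 mm post here a fixed wire guard spreads, 165 mm above the table: radial 6 mm bars to an arc of 155 mm radius. It covers all but the front opening, 52 degrees either side of -x: only there can things be lifted out.
- deck (a joint): Turn of the deck, a 480 mm disc with five bays 72 degrees apart, in which things stand about 130 mm from the axis. In rad, counted from where it stands at the start (any heading), positive anticlockwise from above; turns past a full turn either way (12.6 rad), drags lightly (1 to 2 N at the pegs) and stays where it is left.
- deck_mid (a point): Point on the carousel's axis that turns with the deck, 135 mm above the table, at the height of the peg tops. Five upright round steel pegs, 18 mm thick and 87 mm tall, stand on the deck 220 mm from the axis, outside the guard, as handles for turning it: at 36, 108, 180, 252 and 324 degrees anticlockwise from this frame's -x axis, midway between the bays.
- half_long: Loose plaster mould half, 110 mm long (its y), 52 mm thick (x), 56 mm high, about 420 g; on its top centre a gripping ridge 26 mm thick (x), 50 mm long (y), 28 mm high, so 84 mm in all. Origin: centre of the underside; z up. Its mating face, with a pour notch 30 mm wide and 12 mm deep at the top, is its +x face, which faces the hub at the start. May be absent.
- half_long_face (a point): Middle of the mating face of the loose long half, 26 mm from its origin along +x and 28 mm above its underside; axes as the half's.
- fixed_long: Mould half fixed on the pouring board (20 mm plywood on the table), 110 mm long (y), 52 mm thick (x), 56 mm high, no ridge. One of three side by side, 130 mm apart, in any order. Origin: centre of its underside, on the board's top. Its mating face is -x, towards the robot, with 99 mm of bare board before it. The loose half of this length belongs there, x axes alike, origins 52 mm apart.
- half_medium: Loose plaster mould half, 88 mm long (its y), 52 mm thick (x), 56 mm high, about 336 g; on its top centre a gripping ridge 26 mm thick (x), 50 mm long (y), 28 mm high, so 84 mm in all. Origin: centre of the underside; z up. Its mating face, with a pour notch 30 mm wide and 12 mm deep at the top, is its +x face, which faces the hub at the start. May be absent.
- half_medium_face (a point): Middle of the mating face of the loose medium half, 26 mm from its origin along +x and 28 mm above its underside; axes as the half's.
- fixed_medium: Mould half fixed on the pouring board (20 mm plywood on the table), 88 mm long (y), 52 mm thick (x), 56 mm high, no ridge. One of three side by side, 130 mm apart, in any order. Origin: centre of its underside, on the board's top. Its mating face is -x, towards the robot, with 99 mm of bare board before it. The loose half of this length belongs there, x axes alike, origins 52 mm apart.
- half_short: Loose plaster mould half, 66 mm long (its y), 52 mm thick (x), 56 mm high, about 252 g; on its top centre a gripping ridge 26 mm thick (x), 50 mm long (y), 28 mm high, so 84 mm in all. Origin: centre of the underside; z up. Its mating face, with a pour notch 30 mm wide and 12 mm deep at the top, is its +x face, which faces the hub at the start. May be absent.
- half_short_face (a point): Middle of the mating face of the loose short half, 26 mm from its origin along +x and 28 mm above its underside; axes as the half's.
- fixed_short: Mould half fixed on the pouring board (20 mm plywood on the table), 66 mm long (y), 52 mm thick (x), 56 mm high, no ridge. One of three side by side, 130 mm apart, in any order. Origin: centre of its underside, on the board's top. Its mating face is -x, towards the robot, with 99 mm of bare board before it. The loose half of this length belongs there, x axes alike, origins 52 mm apart.
- plug: On the deck: round plaster plug mould, 72 mm wide, 70 mm high, stepped, narrower on top. Origin at its underside. Ends standing on the deck in the middle of the front opening.
- cup: Bystander on the deck: white cup, 68 mm wide, 65 mm high. Origin at its underside. Stays standing on the deck.
- brush: Bystander on the table: brush, lying. Leave it where it is.
- scraper: Bystander on the table: long-handled scraper, lying. Leave it where it is.
- mallet: Bystander on the table: mallet, lying. Leave it where it is.
- jar: Bystander on the table: jar with a white lid, 70 mm wide, 90 mm high. Leave it where it is.
- bat: Bystander on the table: round plaster disc, 100 mm wide, 16 mm high. Leave it where it is.
Things that resemble listed ones, but are neither listed nor needed, are in the scene too. Leave any red look-alike of the plug alone.

How it is judged:
By the outcome, as a careful person would: the job done as asked, in the order asked, and still so for the second after the job is handed in, with the robot touching nothing.
Of half_long, half_medium, half_short only 2 to 3 are there at a start; the rules pass over those that are not, and their reading is None.
At some moment in a run one of half_long, half_medium, half_short may be knocked a few centimetres aside while the robot is not near it.
It also fails if it takes over 210 s, if anything falls off the work surface, if the arm or the gripper's body presses on something with over 40 N, if the wrist force passes 120 N, or if a joint passes its speed limit or range.

## Working session

There is one attempt and no reset: what is moved stays moved. The work goes in short steps, Python scripts to look and compute and a tool call to move; the robot and the scene stay as the last step left them, time stands still between calls to the robot, and variables do not carry over. Pictures are saved under pics/ and viewed, about 12 in all and at most 16, crops included, and the job is handed in when it is done.

Besides the shell and the picture viewer there is one more tool, called as name(argument=value, ...) on one line, values as JSON. arm_command: Moves the arm, as the interface text tells. Its arguments: {"type":"object","properties":{"delta_pos":{"type":"array","items":{"type":"array","items":{"type":"number"}}},"rotation":{"type":"array","items":{"type":"array","items":{"type":"number"}}},"gripper":{"type":"number"},"grip_force":{"type":"number"}},"required":["delta_pos","rotation"]}

```bash
mkdir -p pics; ls; python3 - <<'E'
from workcell import monitor, optics, bot
import cv2
for n in ("scene","top"):
    im=optics.grab_frame(n); cv2.imwrite(f"pics/{n}0.png",cv2.resize(im[:,:,::-1],(800,600),interpolation=cv2.INTER_CUBIC)); cv2.imwrite(f"{n}0_raw.png",im[:,:,::-1])
    print(n,optics.camera_params(n))
print(monitor.observe())
E
```

```text
pics
scene {'fx': 450.034902764091, 'fy': 450.034902764091, 'cx': 257.3413691458778, 'cy': 193.08705998249732, 'origin': array([ 1.2417996 , -1.41280836,  1.02840394]), 'rotation': array([-2.13586411, -0.02246553,  0.51918546])}
top {'fx': 367.6853423766615, 'fy': 367.6853423766615, 'cx': 253.19043144902975, 'cy': 189.08216622475933, 'origin': array([ 0.43013068, -0.16080775,  1.45153605]), 'rotation': array([-3.08616985,  0.01643762, -1.55613028])}
{'clock': 0.1, 'qpos': array([ 1.12481671,  0.52196948, -0.03633007,  1.59991865,  0.02118859,
        1.02108493, -0.11282279]), 'qd': array([-0.00146452, -0.00048113,  0.00097232, -0.00106066, -0.00022132,
       -0.00151047, -0.00208325]), 'joint_efforts': array([ 2.79401203e-03, -9.28497291e+01,  1.98404498e+00, -3.70542026e+01,
        1.81822461e-02,  5.40180044e-03, -1.21727035e-04]), 'position': array([ 0.22924996, -0.58114758,  0.24478544]), 'tool_rot': array([-1.51338505,  1.56980036,  2.00394919]), 'force': array([-0.64888707, -0.07665375,  0.29553036]), 'moment': array([-0.02693244, -0.04071632,  0.0012809 ]), 'grip_width': 0.0857926571387775}
```

View pics/scene0.png

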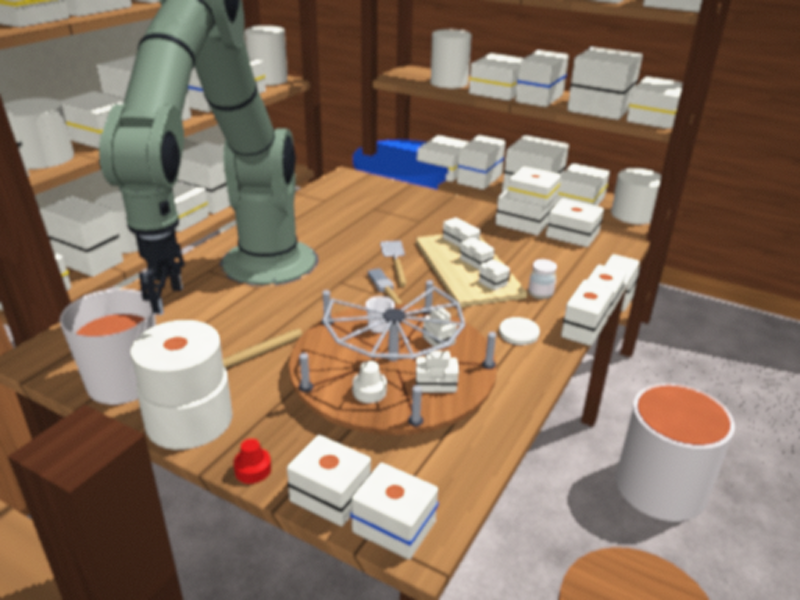

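View pics/top0.png

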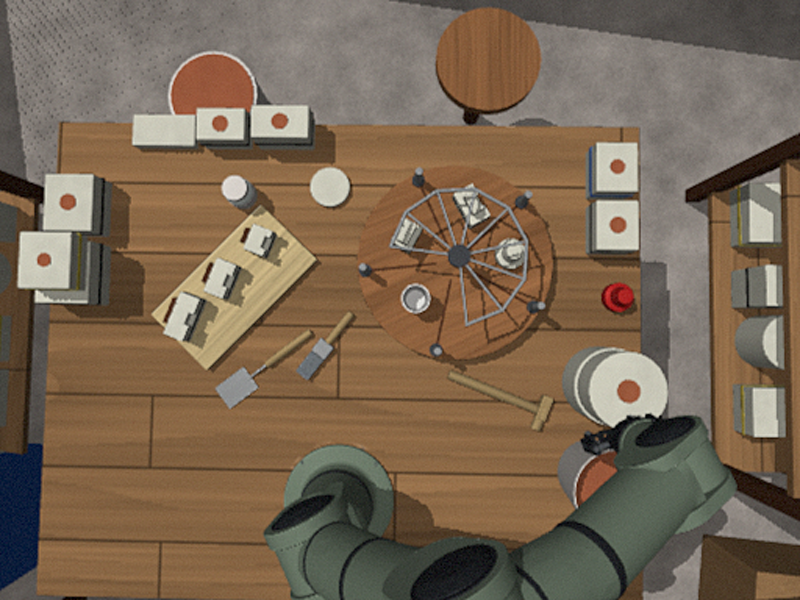

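```bash
cat > h.py <<'E'
import numpy as np, cv2
from scipy.spatial.transform import Rotation as R
from workcell import monitor, optics, bot
def cam(n):
    p=optics.camera_params(n); return p, R.from_euler('xyz',p['rotation']).as_matrix()
def ray(n,px,z):
    """raw pixels (N,2) -> world points on plane z"""
    p,M=cam(n); px=np.atleast_2d(np.asarray(px,float))
    d=np.c_[(px[:,0]-p['cx'])/p['fx'],(px[:,1]-p['cy'])/p['fy'],np.ones(len(px))]@M.T
    return p['origin']+d*((z-p['origin'][2])/d[:,2])[:,None]
def proj(n,P):
    p,M=cam(n); c=(np.atleast_2d(P)-p['origin'])@M
    return np.c_[c[:,0]/c[:,2]*p['fx']+p['cx'],c[:,1]/c[:,2]*p['fy']+p['cy']]
def snap(n,name=None):
    im=optics.grab_frame(n)[:,:,::-1].copy()
    if name: cv2.imwrite(f"{name}_raw.png",im)
    return im
def crop(im,x0,y0,w,h,s): return cv2.resize(im[y0:y0+h,x0:x0+w],None,fx=s,fy=s,interpolation=cv2.INTER_CUBIC)
E
python3 - <<'E'
from h import *
pk=np.array([(418,175),(523,198),(365,268),(436,350),(538,306)])*.64
P=ray('top',pk,.135)[:,:2]
A=np.c_[2*P,np.ones(5)]; s=np.linalg.lstsq(A,(P**2).sum(1),rcond=None)[0]
c=s[:2]; print("hub",c,"r",np.sqrt(s[2]+c@c)); print("peg ang",np.degrees(np.arctan2(*(P-c).T[::-1])))
print("hub by post",ray('top',[(459*.64,256*.64)],.165)[0])
for n,p,z in [("arcend1",(392,247),.165),("arcend2",(467,325),.165),("halfA",(405,232),.13),("halfB",(470,205),.13),("plug",(510,250),.118),("cup",(415,298),.113)]:
    q=ray('top',np.array([p])*.64,z)[0,:2]; d=q-c; print(n,q.round(3),np.hypot(*d).round(3),np.degrees(np.arctan2(d[1],d[0])).round(1))
print("base dir",np.degrees(np.arctan2(-c[1],-c[0])))
im=cv2.imread('top0_raw.png')
a=crop(im,220,95,145,145,4); b=crop(im,90,125,125,115,4)
o=np.zeros((600,800,3),np.uint8); cv2.imwrite('pics/c1.png',crop(im,220,98,140,140,4.2)); cv2.imwrite('pics/c2.png',crop(im,92,128,120,112,5))
E
```

```text
hub [ 0.58776464 -0.27643631] r 0.21281613607766336
peg ang [  24.80811661  -46.55361658   96.14246088  167.96772373 -119.18933013]
hub by post [ 0.59193266 -0.2797922   0.165     ]
arcend1 [ 0.61  -0.129] 0.149 81.3
arcend2 [ 0.437 -0.299] 0.152 -171.5
halfA [ 0.651 -0.158] 0.134 62.1
halfB [ 0.716 -0.307] 0.132 -13.7
plug [ 0.613 -0.403] 0.129 -78.5
cup [ 0.499 -0.183] 0.129 133.6
base dir 154.81155224500887
```

View pics/c1.png

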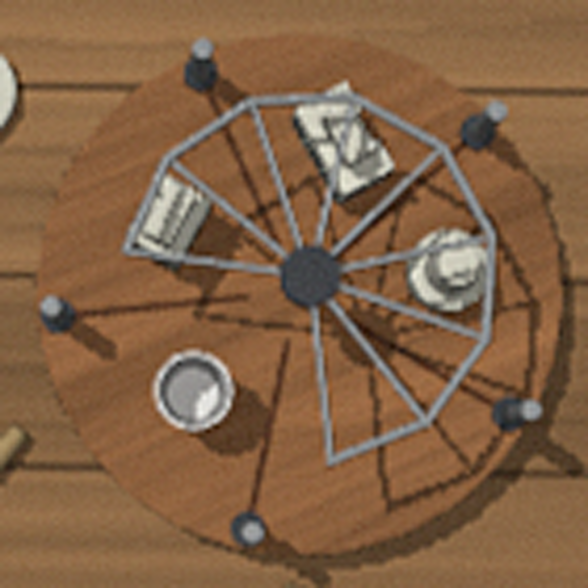

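View pics/c2.png

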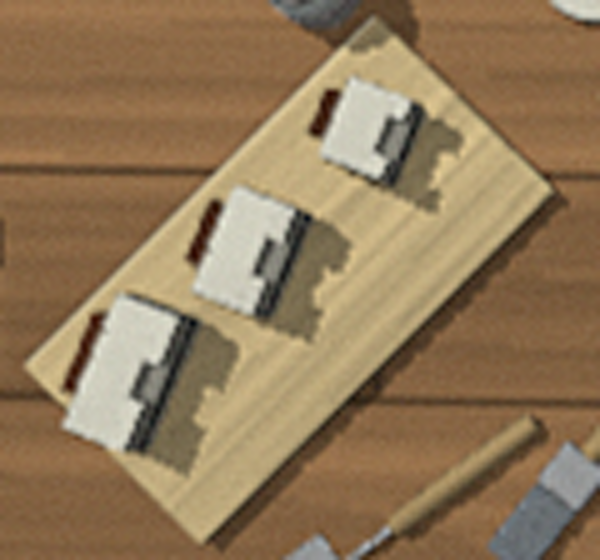

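The top view shows the guard opening at lower left, with its middle at about 135°. The cup is in front now; going round come half A (62°), half B (-10°), the plug (-80°), then an empty bay. The fixed halves are long, medium and short, running from lower left to upper right on the board. Next I measure precisely.

```bash
cat >> h.py <<'E'
def fitc(P,r):
    from scipy.optimize import least_squares
    return least_squares(lambda c:np.hypot(*(P-c).T)-r,P.mean(0))
def blobs(im,z,mask,amin,s=5,cam_='top',off=(0,0)):
    """mask on s-times upscaled crop -> world contours on plane z"""
    cs,_=cv2.findContours(mask,cv2.RETR_EXTERNAL,cv2.CHAIN_APPROX_NONE)
    out=[]
    for c in cs:
        if cv2.contourArea(c)<amin*s*s: continue
        px=(c[:,0,:]+.5)/s-.5+np.array(off); out.append((cv2.contourArea(c)/s/s,px,ray(cam_,px,z)[:,:2]))
    return out
def lowsat(im,vmin,smax):
    h=cv2.cvtColor(im,cv2.COLOR_BGR2HSV); return ((h[...,2]>vmin)&(h[...,1]<smax)).astype(np.uint8)*255
def psi():
    M=R.from_euler('xyz',monitor.observe()['tool_rot']).as_matrix(); return np.degrees(np.arctan2(M[1,1],M[0,1]))
E
python3 - <<'E'
from h import *
im=cv2.imread('top0_raw.png'); s=5
# pegs
pk=np.array([(203,48),(497,111),(53,306),(251,530),(532,410)])/4.2+[220,98]
C=crop(im,0,0,512,384,s); h=cv2.cvtColor(C,cv2.COLOR_BGR2HSV)
P=[]
for p in pk:
    w=C[int((p[1]-5)*s):int((p[1]+5)*s),int((p[0]-5)*s):int((p[0]+5)*s)]
    m=lowsat(w,110,70); ys,xs=np.nonzero(m); q=np.array([xs.mean(),ys.mean()])/s+np.floor((p-5)*s)/s-.4
    P.append(q); print(p.round(1),q.round(1),len(xs)/25)
W=ray('top',P,.135)[:,:2]; f=fitc(W,.22); c=f.x; print("hub",c,"res mm",(f.fun*1e3).round(1)); print((np.degrees(np.arctan2(*(W-c).T[::-1]))).round(1))
# fixed halves
C2=crop(im,92,128,120,112,s); m=lowsat(C2,175,45); 
for a,px,w in blobs(im,.076,m,60,s,off=(92,128)):
    r=cv2.minAreaRect((w*1e4).astype(np.float32)); print("fixed",a.round(),px.mean(0).round(1),np.array(r[0]).round(1)/10,np.array(r[1]).round(0)/10,round(r[2],1))
print(psi())
cv2.imwrite('pics/m.png',m)
E
```

```text
[268.3 109.4] [267.8 109. ] 19.4
[338.3 124.4] [337.9 123.8] 19.08
[232.6 170.9] [231.5 170.3] 17.88
[279.8 224.2] [279.6 224.2] 18.2
[346.7 195.6] [346. 195.] 17.72
hub [ 0.59429702 -0.27789739] res mm [0.1 0.1 0.2 0.  0.1]
[  24.4  -47.5   96.5  168.5 -119.4]Traceback (most recent call last):
  File "<stdin>", line 15, in <module>
AttributeError: 'float' object has no attribute 'round'
```

```bash
python3 - <<'E'
from h import *
im=cv2.imread('top0_raw.png'); s=5
C2=crop(im,92,128,120,112,s); m=lowsat(C2,165,50); 
for a,px,w in blobs(im,.076,m,60,s,off=(92,128)):
    r=cv2.minAreaRect((w*1e3).astype(np.float32)); print("fixed",round(a),px.mean(0).round(1),np.round(r[0],1),np.round(r[1],1),round(r[2],1))
h=cv2.cvtColor(C2,cv2.COLOR_BGR2HSV); print(h[128,360],h[250,240],h[350,120],h[480,210],h[160,520])
b=((h[...,0]>15)&(h[...,0]<30)&(h[...,2]>150)&(h[...,1]>60)).astype(np.uint8)*255
# guard arc ends
C=crop(im,220,98,140,140,4.2)
ends=np.array([(128,250),(331,460)])/4.2+[220,98]-.4
hub=np.array([.5943,-.2779]); d=ray('top',ends,.165)[:,:2]-hub; print(np.hypot(*d.T),np.degrees(np.arctan2(d[:,1],d[:,0])))
bars=np.array([(168,160),(252,103),(442,150),(492,240),(485,335),(428,418)])/4.2+[220,98]-.4
d=ray('top',bars,.165)[:,:2]-hub; print(np.hypot(*d.T).round(3),np.degrees(np.arctan2(d[:,1],d[:,0])).round(1))
o=np.hstack([m,b]); cv2.imwrite('pics/m.png',cv2.resize(o,None,fx=.66,fy=.66)); print(psi())
E
```

```text
fixed 340 [115.4 202.1] [450.4 380.4] [ 51.1 110.9] 69.1
fixed 266 [140.1 177.5] [544.6 290.5] [51.4 88.9] 68.8
fixed 189 [164.3 152.8] [638.4 200.6] [51.  66.7] 69.6
[ 30  20 203] [ 26  21 209] [ 28  24 204] [ 21  89 178] [ 22  81 173]
[0.15315326 0.15517135] [  82.69355795 -172.82438549]
[0.153 0.153 0.154 0.155 0.154 0.154] [  51.2   18.8  -45.8  -78.3 -108.2 -139.8]
-68.471594835168
```

View pics/m.png

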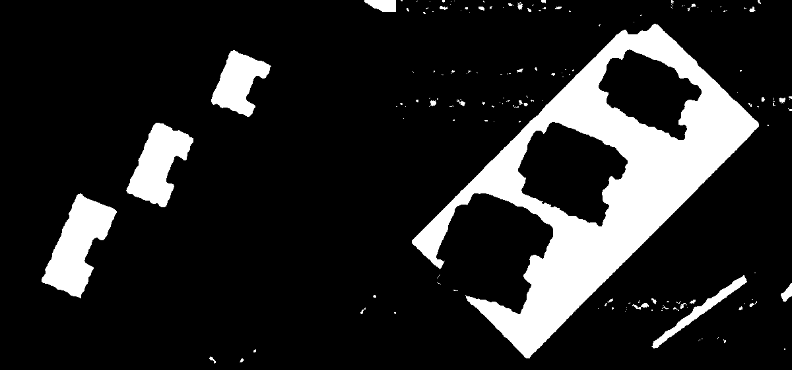

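The fits are tight: pegs within 0.2 mm and block sizes within 1 mm.
- **Hub:** (0.594, -0.278), opening middle at 135°.
- **Fixed halves:** long (450, 380), medium (545, 291), short (638, 201), all in mm, with x axis yaw about 69°.
- **Deck:** pegs at 24.5° + 72k.

I'll raise the arm first and see how well a row tracks.

arm_command(delta_pos=[[-1,0,0],[-1,0,0],[-1,0,0],[0,0,0]], rotation=[[0,0,0],[0,0,0],[0,0,0],[0,0,0]], gripper=-1, grip_force=25)

```text
clock: 0.5
position: [0.2289, -0.5803, 0.3357]
tool_rot: [-1.503, 1.565, 2.015]
force: [-0.2, -0.1, 0.8]
grip_width: 0.0852
```

```bash
cat >> h.py <<'E'
def plan(x,y,z,ps=None,step=27.):
    """translation in the present tool frame (rows), then turn about tool x"""
    o=monitor.observe(); M=R.from_euler('xyz',o['tool_rot']).as_matrix()
    d=M.T@(np.array([x,y,z])-o['position'])*1e3
    n=max(1,int(np.ceil(np.abs(d).max()/step)))
    print("at",o['position'].round(4),"psi",round(psi(),2),"F",o['force'].round(1),"w",round(o['grip_width'],4),"t",round(o['clock'],1))
    print(f"shift mm {d.round(1)}: {n} rows of {(d/n/30).round(3)}")
    w=(M.T@np.array([0,0,-1.])); print("tilt: tool x vs down, fix rot (deg)",np.degrees(np.cross([1,0,0],w)).round(2))
    if ps is not None:
        t=-((ps-psi()+180)%360-180); k=max(1,int(np.ceil(abs(t)/6))); print(f"turn about tool x {t:.1f} deg: {k} rows of {t/k/6:.3f}")
E
python3 -c "
from h import *
plan(.5694,-.0593,.30,6.5)"
```

```text
at [ 0.2289 -0.5803  0.3357] psi -68.46 F [-0.2 -0.1  0.8] w 0.0852 t 0.5
shift mm [  37.7 -359.4 -508. ]: 19 rows of [ 0.066 -0.631 -0.891]
tilt: tool x vs down, fix rot (deg) [-0.    0.02  0.34]
turn about tool x -75.0 deg: 13 rows of -0.961
```

arm_command(delta_pos=[[0,-0.63,-0.89],[0,-0.63,-0.89],[0,-0.63,-0.89],[0,-0.63,-0.89],[0,-0.63,-0.89],[0,-0.63,-0.89],[0,-0.63,-0.89],[0,-0.63,-0.89],[0,-0.63,-0.89],[0,-0.63,-0.89]], rotation=[[0,0,0],[0,0,0],[0,0,0],[0,0,0],[0,0,0],[0,0,0],[0,0,0],[0,0,0],[0,0,0],[0,0,0]])

```text
clock: 1.5
position: [0.4099, -0.2984, 0.3313]
tool_rot: [-1.172, 1.559, 2.339]
force: [0.6, -0.3, -0.1]
grip_width: 0.0857
```

arm_command(delta_pos=[[0,-0.63,-0.89],[0,-0.63,-0.89],[0,-0.63,-0.89],[0,-0.63,-0.89],[0,-0.63,-0.89],[0,-0.63,-0.89],[0,-0.63,-0.89],[0,0,0],[0,0,0],[0,0,0]], rotation=[[0,0,0],[0,0,0],[0,0,0],[0,0,0],[0,0,0],[0,0,0],[0,0,0],[-1,0,0],[-1,0,0],[-1,0,0]])

```text
clock: 2.5
position: [0.5408, -0.0925, 0.326]
tool_rot: [-1.39, 1.552, 2.45]
force: [0.6, -0.1, -0.1]
grip_width: 0.0854
```

arm_command(delta_pos=[[0,0,0],[0,0,0],[0,0,0],[0,0,0],[0,0,0],[0,0,0],[0,0,0],[0,0,0],[0,0,0]], rotation=[[-1,0,0],[-1,0,0],[-1,0,0],[-1,0,0],[-1,0,0],[-1,0,0],[-1,0,0],[-1,0,0],[-1,0,0]])

```text
clock: 3.4
position: [0.5387, -0.0918, 0.3202]
tool_rot: [-2.25, 1.544, 2.575]
force: [0.2, -0.1, 0.4]
grip_width: 0.0851
```

```bash
python3 -c "
from h import *
plan(.5694,-.0593,.16,6.5)"
```

```text
at [ 0.5387 -0.0918  0.3202] psi 6.44 F [ 0.2 -0.1  0.4] w 0.0851 t 3.4
shift mm [160.   37.5 -26.2]: 6 rows of [ 0.889  0.208 -0.145]
tilt: tool x vs down, fix rot (deg) [ 0.   -0.97  1.2 ]
turn about tool x -0.1 deg: 1 rows of -0.011
```

arm_command(delta_pos=[[0,0.62,-0.44],[0,0.62,-0.44],[0.9,0,0],[0.9,0,0],[0.9,0,0],[0.9,0,0],[0.9,0,0]], rotation=[[0,-0.16,0.2],[0,0,0],[0,0,0],[0,0,0],[0,0,0],[0,0,0],[0,0,0]])

```text
clock: 4.1
position: [0.5738, -0.0602, 0.1798]
tool_rot: [1.755, 1.568, 0.301]
force: [0.5, 0.6, -0.6]
grip_width: 0.0856
```

```bash
python3 -c "
from h import *
plan(.5694,-.0593,.113,6.5)"
```

```text
at [ 0.5738 -0.0602  0.1798] psi 6.69 F [ 0.5  0.6 -0.6] w 0.0856 t 4.1
shift mm [66.8 -4.5 -1.4]: 3 rows of [ 0.742 -0.05  -0.015]
tilt: tool x vs down, fix rot (deg) [ 0.   -0.03 -0.15]
turn about tool x 0.2 deg: 1 rows of 0.032
```

Now I descend and grip the peg lightly.

arm_command(delta_pos=[[0.75,-0.05,-0.02],[0.75,-0.05,-0.02],[0.7,-0.05,-0.02],[0,0,0]], rotation=[[0,0,0],[0,0,0],[0,0,0],[0,0,0]])

```text
clock: 4.5
position: [0.5655, -0.0584, 0.1058]
tool_rot: [-2.131, 1.565, 2.699]
force: [0.4, -0.2, 0.2]
grip_width: 0.0855
```

arm_command(delta_pos=[[0,0,0],[0,0,0],[0,0,0],[0,0,0],[0,0,0],[0,0,0],[0,0,0],[0,0,0]], rotation=[[0,0,0],[0,0,0],[0,0,0],[0,0,0],[0,0,0],[0,0,0],[0,0,0],[0,0,0]], gripper=1, grip_force=20)

```text
clock: 5.3
position: [0.5667, -0.0584, 0.1087]
tool_rot: [-2.501, 1.567, 2.329]
force: [1.0, 0.4, -4.9]
grip_width: 0.0172
```

```bash
python3 -c "
from h import *
plan(.5694,-.0593,.113,6.5)"
```

```text
at [ 0.5667 -0.0584  0.1087] psi 6.73 F [ 1.   0.4 -4.9] w 0.0172 t 5.3
shift mm [-4.3  2.6  1.2]: 1 rows of [-0.144  0.087  0.039]
tilt: tool x vs down, fix rot (deg) [ 0.   -0.18  0.13]
turn about tool x 0.2 deg: 1 rows of 0.038
```

arm_command(delta_pos=[[0,-0.2,0.01],[0,-0.38,0.01],[0,-0.38,0.01],[0,-0.38,0.01],[0,-0.38,0.01],[0,-0.38,0.01],[0,-0.38,0.01],[0,-0.38,0.01],[0,-0.38,0.01],[0,-0.38,0.01]], rotation=[[-0.26,0,0],[-0.5,0,0],[-0.5,0,0],[-0.5,0,0],[-0.5,0,0],[-0.5,0,0],[-0.5,0,0],[-0.5,0,0],[-0.5,0,0],[-0.5,0,0]])

```text
clock: 6.3
position: [0.4613, -0.1, 0.1087]
tool_rot: [-2.896, 1.568, 2.462]
force: [4.1, -3.3, -9.3]
grip_width: 0.0178
```

```bash
cat >> h.py <<'E'
HUB=np.array([.5943,-.2779])
def peg():
    o=monitor.observe(); d=o['position'][:2]-HUB; a=np.degrees(np.arctan2(d[1],d[0]))
    print("ang",round(a,2),"r",round(np.hypot(*d),4),"z",o['position'][2].round(4),"psi-90",round(psi()-90,2),"F",o['force'].round(1),"w",round(o['grip_width'],4),"t",o['clock'])
E
python3 -c "
from h import *
peg()"
```

```text
ang 126.78 r 0.2221 z 0.1087 psi-90 -53.01 F [ 4.1 -3.3 -9.3] w 0.0178 t 6.3
```

arm_command(delta_pos=[[0,-0.38,0.02],[0,-0.38,0.02],[0,-0.38,0.02],[0,-0.38,0.01],[0,-0.38,0.01],[0,-0.38,0.01],[0,-0.38,0.01],[0,-0.38,0.01],[0,-0.38,0.01],[0,-0.38,0.01]], rotation=[[-0.5,0,0],[-0.5,0,0],[-0.5,0,0],[-0.5,0,0],[-0.5,0,0],[-0.5,0,0],[-0.5,0,0],[-0.5,0,0],[-0.5,0,0],[-0.5,0,0]])

```text
clock: 7.3
position: [0.3877, -0.1947, 0.1088]
tool_rot: [-3.066, 1.569, 2.848]
force: [6.1, -0.6, -14.5]
grip_width: 0.0173
```

arm_command(delta_pos=[[0,-0.38,0.01],[0,-0.38,0.01],[0,-0.38,0.01],[0,-0.2,0.01],[0,-0.1,0],[0,0,0]], rotation=[[-0.5,0,0],[-0.5,0,0],[-0.5,0,0],[-0.25,0,0],[-0.12,0,0],[0,0,0]])

```text
clock: 7.9
position: [0.3748, -0.2395, 0.1087]
tool_rot: [0.112, 1.57, -0.048]
force: [4.4, -1.6, -10.9]
grip_width: 0.0168
```

```bash
python3 -c "
from h import *
peg()"
```

```text
ang 170.08 r 0.2228 z 0.1087 psi-90 -9.19 F [  4.4  -1.6 -10.9] w 0.0168 t 7.9
```

arm_command(delta_pos=[[0,0,0],[0,0,0],[0,0,0],[0,0,0],[-0.4,0,0],[-0.9,0,0],[-0.9,0,0],[-0.9,0,0],[-0.9,0,0],[-0.9,0,0]], rotation=[[0,0,0],[0,0,0],[0,0,0],[0,0,0],[0,0,0],[0,0,0],[0,0,0],[0,0,0],[0,0,0],[0,0,0]], gripper=-1)

```text
clock: 8.9
position: [0.3736, -0.2353, 0.263]
tool_rot: [2.55, 1.565, 2.395]
force: [0.7, -0.5, -0.1]
grip_width: 0.0853
```

```bash
python3 - <<'E'
from h import *
a=snap('top','t1'); b=snap('scene','s1')
cv2.imwrite('pics/v1.png',np.hstack([crop(a,215,90,150,170,2.66)[:450],crop(b,180,160,150,170,2.66)[:450]])); plan(.504,-.184,.30,-45)
E
```

```text
at [ 0.3749 -0.2359  0.2647] psi 81.11 F [ 0.7 -0.2  0.3] w 0.0857 t 9.0
shift mm [-35.4  71.2 119.5]: 5 rows of [-0.236  0.475  0.797]
tilt: tool x vs down, fix rot (deg) [ 0.   -0.04 -0.02]
turn about tool x 126.1 deg: 22 rows of 0.955
```

View pics/v1.png

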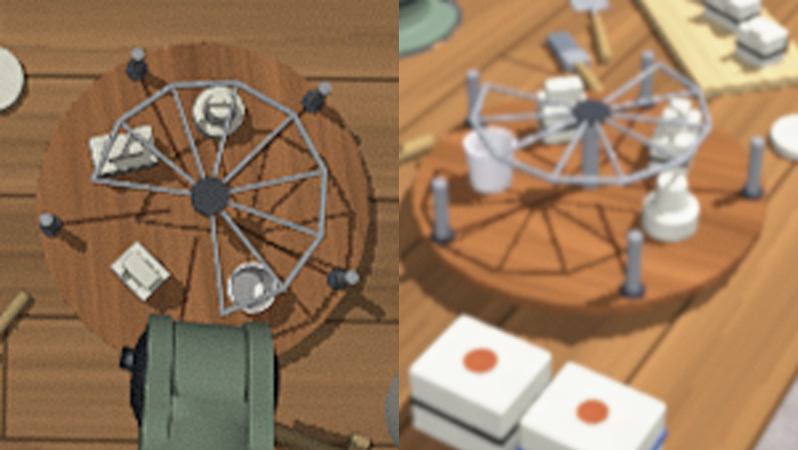

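```bash
cat >> h.py <<'E'
def half(im,x,y,z,vmin=165,w=22,name=None,s=5):
    """white top face near world x,y at height z -> centre mm, size, angle of short side"""
    p=proj('top',[[x,y,z]])[0].astype(int); off=p-w; C=crop(im,off[0],off[1],2*w,2*w,s)
    m=lowsat(C,vmin,55); m=cv2.morphologyEx(m,cv2.MORPH_OPEN,np.ones((5,5),np.uint8))
    for a,px,W in blobs(im,z,m,40,s,off=off):
        r=cv2.minAreaRect((W*1e3).astype(np.float32)); print("  area",round(a),"c",np.round(r[0],1),"size",np.round(r[1],1),"ang",round(r[2],1))
    if name: cv2.imwrite(name,np.hstack([cv2.resize(C,(400,400)),cv2.cvtColor(cv2.resize(m,(400,400)),cv2.COLOR_GRAY2BGR)]))
E
python3 - <<'E'
from h import *
im=cv2.imread('t1_raw.png')
for v in (130,150,165): half(im,.504,-.184,.104,v)
half(im,.504,-.184,.104,150,name='pics/hA.png')
E
```

```text
area 227 c [ 496.6 -189.2] size [65.9 52.9] ang 45.7
  area 207 c [ 496.8 -189.1] size [65.4 51.9] ang 45.7
  area 191 c [ 497.1 -189.1] size [65.5 50.4] ang 44.6
  area 207 c [ 496.8 -189.1] size [65.4 51.9] ang 45.7
```

View pics/hA.png

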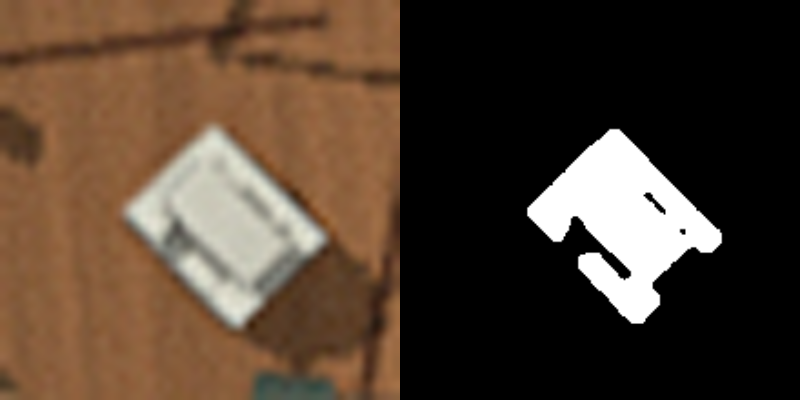

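Half A is a short one: 65.4 × 51.9 mm, centre (497, -189), x axis yaw about -44.3°, notch towards the hub.

arm_command(delta_pos=[[-0.3,0.37,0.76],[-0.3,0.37,0.76],[-0.3,0.37,0.76],[-0.3,0.37,0.76],[0,0.37,0.76],[0,0,0],[0,0,0],[0,0,0],[0,0,0],[0,0,0]], rotation=[[0,0,0],[0,0,0],[0,0,0],[0,0,0],[0,0,0],[1,0,0],[1,0,0],[1,0,0],[1,0,0],[1,0,0]])

```text
clock: 10.0
position: [0.4984, -0.1934, 0.3061]
tool_rot: [2.907, 1.566, 2.214]
force: [1.2, -0.7, -1.2]
grip_width: 0.0857
```

arm_command(delta_pos=[[0,0,0],[0,0,0],[0,0,0],[0,0,0],[0,0,0],[0,0,0],[0,0,0],[0,0,0],[0,0,0],[0,0,0]], rotation=[[1,0,0],[1,0,0],[1,0,0],[1,0,0],[1,0,0],[1,0,0],[1,0,0],[1,0,0],[1,0,0],[1,0,0]])

```text
clock: 11.0
position: [0.4958, -0.1885, 0.3095]
tool_rot: [-2.5, 1.56, 2.005]
force: [0.2, -0.7, 0.2]
grip_width: 0.0856
```

arm_command(delta_pos=[[0,0,0],[0,0,0],[0,0,0],[0,0,0],[0,0,0],[0,0,0],[0,0,0]], rotation=[[1,0,0],[1,0,0],[1,0,0],[1,0,0],[1,0,0],[0.9,0,0],[0,0,0]])

```text
clock: 11.7
position: [0.4943, -0.1848, 0.3119]
tool_rot: [-1.953, 1.555, 1.911]
force: [-0.4, 0.2, 0.3]
grip_width: 0.0853
```

```bash
python3 -c "
from h import *
plan(.4968,-.1891,.16,-44.3)"
```

```text
at [ 0.4943 -0.1848  0.3119] psi -48.6 F [-0.4  0.2  0.3] w 0.0853 t 11.7
shift mm [151.8   7.1   1.8]: 6 rows of [0.843 0.039 0.01 ]
tilt: tool x vs down, fix rot (deg) [ 0.   -0.33  0.82]
turn about tool x -4.3 deg: 1 rows of -0.717
```

arm_command(delta_pos=[[0,0.24,0.06],[0.85,0,0],[0.85,0,0],[0.85,0,0],[0.85,0,0],[0.85,0,0],[0.3,0,0],[0,0,0]], rotation=[[-0.7,-0.05,0.14],[0,0,0],[0,0,0],[0,0,0],[0,0,0],[0,0,0],[0,0,0],[0,0,0]])

```text
clock: 12.5
position: [0.4982, -0.1892, 0.1735]
tool_rot: [2.888, 1.566, 0.572]
force: [-0.8, -0.2, 0.7]
grip_width: 0.0848
```

```bash
python3 -c "
from h import *
plan(.4968,-.1891,.121,-44.3,15)"
```

```text
at [ 0.4982 -0.1892  0.1735] psi -42.64 F [-0.8 -0.2  0.7] w 0.0848 t 12.5
shift mm [52.5 -1.2  1.2]: 4 rows of [ 0.438 -0.01   0.01 ]
tilt: tool x vs down, fix rot (deg) [ 0.   -0.28 -0.07]
turn about tool x 1.7 deg: 1 rows of 0.276
```

arm_command(delta_pos=[[0.44,-0.01,0.01],[0.44,-0.01,0.01],[0.44,-0.01,0.01],[0.38,-0.01,0.01],[0,0,0]], rotation=[[0.28,-0.05,0],[0,0,0],[0,0,0],[0,0,0],[0,0,0]])

```text
clock: 13.0
position: [0.4984, -0.1897, 0.1235]
tool_rot: [1.928, 1.565, -0.412]
force: [0.6, 0.0, -0.1]
grip_width: 0.0852
```

arm_command(delta_pos=[[0,0,0],[0,0,0],[0,0,0],[0,0,0],[0,0,0],[0,0,0],[0,0,0]], rotation=[[0,0,0],[0,0,0],[0,0,0],[0,0,0],[0,0,0],[0,0,0],[0,0,0]], gripper=1, grip_force=35)

```text
clock: 13.7
position: [0.4988, -0.1899, 0.1246]
tool_rot: [1.94, 1.564, -0.399]
force: [-1.2, 0.5, -3.5]
grip_width: 0.0252
```

```bash
python3 -c "
from h import *
plan(.4968,-.1891,.31,-44.3)"
```

```text
at [ 0.4988 -0.1899  0.1246] psi -44.03 F [-1.2  0.5 -3.5] w 0.0252 t 13.7
shift mm [-185.4   -0.9    0.3]: 7 rows of [-0.883 -0.004  0.002]
tilt: tool x vs down, fix rot (deg) [ 0.   -0.13 -0.34]
turn about tool x 0.3 deg: 1 rows of 0.046
```

arm_command(delta_pos=[[-0.4,0,0],[-0.9,0,0],[-0.9,0,0],[-0.9,0,0],[-0.9,0,0],[-0.9,0,0],[-0.9,0,0],[-0.4,0,0],[0,0,0],[0,0,0]], rotation=[[0,0,0],[0,0,0],[0,0,0],[0,0,0],[0,0,0],[0,0,0],[0,0,0],[0,0,0],[-0.5,0,0],[-1,0,0]])

```text
clock: 14.7
position: [0.4962, -0.1875, 0.3263]
tool_rot: [1.893, 1.563, -0.283]
force: [0.1, -0.2, -2.8]
grip_width: 0.0253
```

arm_command(delta_pos=[[0,0,0],[0,0,0],[0,0,0],[0,0,0],[0,0,0],[0,0,0],[0,0,0],[0,0,0],[0,0,0],[0,0,0]], rotation=[[-1,0,0],[-1,0,0],[-1,0,0],[-1,0,0],[-1,0,0],[-1,0,0],[-1,0,0],[-1,0,0],[-1,0,0],[-1,0,0]])

```text
clock: 15.7
position: [0.4937, -0.1853, 0.3353]
tool_rot: [0.631, 1.559, -0.45]
force: [0.5, -0.1, -3.1]
grip_width: 0.0256
```

arm_command(delta_pos=[[0,0,0],[0,0,0],[0,0,0],[0,0,0],[0,0,0],[0,0,0],[0,0,0]], rotation=[[-1,0,0],[-1,0,0],[-1,0,0],[-1,0,0],[-1,0,0],[-1,0,0],[-0.5,0,0]])

```text
clock: 16.4
position: [0.4915, -0.1841, 0.3411]
tool_rot: [-0.303, 1.557, -0.671]
force: [0.3, -0.3, -3.1]
grip_width: 0.0254
```

```bash
python3 -c "
from h import *
plan(.6149,.141,.25,69.2)"
```

```text
at [ 0.4915 -0.1841  0.3411] psi 68.92 F [ 0.3 -0.3 -3.1] w 0.0254 t 16.4
shift mm [ 89.7 348.1  -2.9]: 13 rows of [ 0.23   0.893 -0.008]
tilt: tool x vs down, fix rot (deg) [-0.    0.73  0.23]
turn about tool x -0.3 deg: 1 rows of -0.047
```

arm_command(delta_pos=[[0,0.5,0],[0,0.9,0],[0.2,0.9,0],[0.2,0.9,0],[0.2,0.9,0],[0.2,0.9,0],[0.2,0.9,0],[0.2,0.9,0],[0.2,0.9,0],[0.2,0.9,0]], rotation=[[0,0.12,0.04],[0,0,0],[0,0,0],[0,0,0],[0,0,0],[0,0,0],[0,0,0],[0,0,0],[0,0,0],[0,0,0]])

```text
clock: 17.4
position: [0.5868, 0.0687, 0.2977]
tool_rot: [-2.105, 1.568, -2.487]
force: [0.4, -0.1, -3.3]
grip_width: 0.0254
```

arm_command(delta_pos=[[0.4,0.9,0],[0.5,0.9,0],[0.2,0.4,0],[0,0,0]], rotation=[[0,0,0],[0,0,0],[0,0,0],[0,0,0]])

```text
clock: 17.8
position: [0.611, 0.1397, 0.2648]
tool_rot: [-2.817, 1.567, 3.085]
force: [-0.9, -0.2, -3.7]
grip_width: 0.0252
```

```bash
python3 -c "
from h import *
plan(.6149,.141,.115,69.2,15)"
```

```text
at [0.611  0.1397 0.2648] psi 68.16 F [-0.9 -0.2 -3.7] w 0.0252 t 17.8
shift mm [149.8   2.8   3.7]: 10 rows of [0.499 0.009 0.012]
tilt: tool x vs down, fix rot (deg) [ 0.   -0.21  0.07]
turn about tool x -1.0 deg: 1 rows of -0.174
```

arm_command(delta_pos=[[0,0.09,0.12],[0.8,0,0],[0.8,0,0],[0.8,0,0],[0.8,0,0],[0.8,0,0],[0.8,0,0],[0.1,0,0],[0,0,0]], rotation=[[-0.17,-0.03,0],[0,0,0],[0,0,0],[0,0,0],[0,0,0],[0,0,0],[0,0,0],[0,0,0],[0,0,0]])

```text
clock: 18.7
position: [0.6201, 0.1324, 0.1208]
tool_rot: [-0.166, 1.561, -0.536]
force: [-0.4, 0.6, -2.6]
grip_width: 0.0252
```

```bash
python3 -c "
from h import *
plan(.6149,.141,.0966,69.2,15)"
```

```text
at [0.6201 0.1324 0.1208] psi 68.8 F [-0.4  0.6 -2.6] w 0.0252 t 18.7
shift mm [24.1  6.2 -8.2]: 2 rows of [ 0.402  0.103 -0.137]
tilt: tool x vs down, fix rot (deg) [-0.    0.53  0.09]
turn about tool x -0.4 deg: 1 rows of -0.067
```

arm_command(delta_pos=[[0.2,0.2,-0.27],[0.25,0,0],[0.2,0,0],[0.08,0,0],[0,0,0]], rotation=[[-0.07,0.09,0],[0,0,0],[0,0,0],[0,0,0],[0,0,0]])

```text
clock: 19.2
position: [0.6161, 0.1415, 0.1011]
tool_rot: [0.213, 1.568, -0.15]
force: [0.3, -0.1, -3.8]
grip_width: 0.0255
```

```bash
python3 -c "
from h import *
plan(.6149,.141,.0966,69.2,15)"
```

```text
at [0.6161 0.1415 0.1011] psi 69.21 F [ 0.3 -0.1 -3.8] w 0.0255 t 19.2
shift mm [ 4.5 -0.9 -1. ]: 1 rows of [ 0.149 -0.03  -0.034]
tilt: tool x vs down, fix rot (deg) [ 0.    0.18 -0.04]
turn about tool x 0.0 deg: 1 rows of 0.001
```

arm_command(delta_pos=[[0.06,-0.02,-0.03],[0.06,0,0],[0,0,0]], rotation=[[0,0.03,0],[0,0,0],[0,0,0]])

```text
clock: 19.5
position: [0.6152, 0.1412, 0.0975]
tool_rot: [1.533, 1.57, 1.17]
force: [0.1, -0.1, -3.4]
grip_width: 0.0254
```

arm_command(delta_pos=[[0.06,0,0],[0,0,0]], rotation=[[0,0,0],[0,0,0]])

```text
clock: 19.7
position: [0.6156, 0.1408, 0.0963]
tool_rot: [0.422, 1.57, 0.059]
force: [-0.4, -0.1, -3.1]
grip_width: 0.0252
```

arm_command(delta_pos=[[0.05,0,0],[0,0,0]], rotation=[[0,0,0],[0,0,0]])

```text
clock: 19.9
position: [0.6161, 0.1405, 0.0964]
tool_rot: [0.052, 1.568, -0.312]
force: [0.1, -0.1, -3.4]
grip_width: 0.0251
```

arm_command(delta_pos=[[0.05,0,0],[0,0,0]], rotation=[[0,0,0],[0,0,0]])

```text
clock: 20.1
position: [0.6166, 0.1405, 0.0963]
tool_rot: [0.078, 1.566, -0.286]
force: [-1.0, -0.7, -3.1]
grip_width: 0.0252
```

arm_command(delta_pos=[[0.1,0,0]], rotation=[[0,0,0]])

```text
clock: 20.2
position: [0.6174, 0.1402, 0.095]
tool_rot: [0.01, 1.564, -0.355]
force: [-12.9, -11.7, 46.6]
grip_width: 0.0254
```

arm_command(delta_pos=[[0.1,0,0]], rotation=[[0,0,0]])

```text
clock: 20.3
position: [0.6177, 0.1401, 0.0946]
tool_rot: [-0.066, 1.562, -0.431]
force: [-15.4, -7.3, 39.9]
grip_width: 0.0255
```

arm_command(delta_pos=[[-0.04,0,0],[0,0,0]], rotation=[[0,0.05,0],[0,0,0]])

```text
clock: 20.5
position: [0.618, 0.1402, 0.0965]
tool_rot: [-0.061, 1.567, -0.426]
force: [-0.1, -0.1, -3.3]
grip_width: 0.025
```

```bash
python3 -c "
from h import *
plan(.6192,.1523,.0958,69.2,15)"
```

```text
at [0.618  0.1402 0.0965] psi 69.06 F [-0.1 -0.1 -3.3] w 0.025 t 20.5
shift mm [ 0.7 11.8 -3.2]: 1 rows of [ 0.024  0.392 -0.106]
tilt: tool x vs down, fix rot (deg) [-0.    0.24  0.01]
turn about tool x -0.1 deg: 1 rows of -0.023
```

arm_command(delta_pos=[[0,0.12,-0.11],[0,0.12,0],[0,0,0]], rotation=[[0,0.04,0],[0,0,0],[0,0,0]])

```text
clock: 20.8
position: [0.617, 0.1489, 0.0953]
tool_rot: [-2.946, 1.569, 2.972]
force: [0.2, 1.1, -3.7]
grip_width: 0.0255
```

```bash
python3 -c "
from h import *
plan(.6192,.1523,.0958,69.2,15)"
```

```text
at [0.617  0.1489 0.0953] psi 69.08 F [ 0.2  1.1 -3.7] w 0.0255 t 20.8
shift mm [-0.5  3.9  0.9]: 1 rows of [-0.018  0.131  0.028]
tilt: tool x vs down, fix rot (deg) [ 0.   -0.08  0.02]
turn about tool x -0.1 deg: 1 rows of -0.020
```

arm_command(delta_pos=[[0,0.08,0.03]], rotation=[[0,0,0]])

```text
clock: 20.9
position: [0.6185, 0.1507, 0.095]
tool_rot: [-2.646, 1.569, -3.012]
force: [-1.3, -2.0, 2.7]
grip_width: 0.0253
```

arm_command(delta_pos=[[0,0.06,0]], rotation=[[0,0,0]])

```text
clock: 21.0
position: [0.6193, 0.1521, 0.095]
tool_rot: [-2.276, 1.568, -2.642]
force: [-7.1, -10.6, 11.0]
grip_width: 0.0254
```

arm_command(delta_pos=[[0,0.06,0]], rotation=[[0,0,0]])

```text
clock: 21.1
position: [0.6193, 0.1522, 0.095]
tool_rot: [-1.929, 1.565, -2.295]
force: [-14.6, -16.8, 17.2]
grip_width: 0.0252
```

arm_command(delta_pos=[[0,0,0],[0,0,0],[0,0,0],[0,0,0],[-0.2,0,0],[-0.4,0,0],[-0.9,0,0],[-0.9,0,0],[-0.9,0,0],[-0.9,0,0]], rotation=[[0,0,0],[0,0,0],[0,0,0],[0,0,0],[0,0,0],[0,0,0],[0,0,0],[0,0,0],[0,0,0],[0,0,0]], gripper=-1)

```text
clock: 22.1
position: [0.6189, 0.1535, 0.2267]
tool_rot: [-2.291, 1.563, -2.656]
force: [-0.4, -0.7, 0.5]
grip_width: 0.0855
```

arm_command(delta_pos=[[-0.9,0,0],[-0.9,0,0],[0,0,0],[0,0,0],[0,0,0],[0,0,0],[0,0,0],[0,0,0],[0,0,0],[0,0,0]], rotation=[[0,0,0],[0,0,0],[1,0,0],[1,0,0],[1,0,0],[1,0,0],[1,0,0],[1,0,0],[1,0,0],[1,0,0]])

```text
clock: 23.1
position: [0.6189, 0.1567, 0.2999]
tool_rot: [1.663, 1.563, 0.433]
force: [-0.1, 0.3, -0.3]
grip_width: 0.0854
```

```bash
python3 -c "
from h import *
plan(.5633,-.0601,.25,8.1)"
```

```text
at [0.6189 0.1567 0.2999] psi 19.54 F [-0.1  0.3 -0.3] w 0.0854 t 23.1
shift mm [  48.8 -125.2  185.8]: 7 rows of [ 0.232 -0.596  0.885]
tilt: tool x vs down, fix rot (deg) [ 0.   -0.04 -0.42]
turn about tool x 11.4 deg: 2 rows of 0.953
```

arm_command(delta_pos=[[0,-0.6,0.89],[0.2,-0.6,0.89],[0.2,-0.6,0.89],[0.2,-0.6,0.89],[0.2,-0.6,0.89],[0.2,-0.6,0.89],[0.2,-0.6,0.89],[0,0,0],[0,0,0],[0,0,0]], rotation=[[0,0,-0.07],[0,0,0],[0,0,0],[0,0,0],[0,0,0],[0,0,0],[0,0,0],[0.95,0,0],[0.95,0,0],[0,0,0]])

```text
clock: 24.1
position: [0.5587, -0.0666, 0.272]
tool_rot: [1.821, 1.562, 0.386]
force: [0.1, -0.7, 1.2]
grip_width: 0.0855
```

```bash
cat >> h.py <<'E'
def both(im,f,ang=69.2,v=165):
    """loose/fixed faces near fixed centre f (m): outline in the fixed half's axes, mm"""
    c=np.array(f)-.026*np.array([np.cos(np.radians(ang)),np.sin(np.radians(ang))])
    p=proj('top',[[*c,.076]])[0].astype(int); w=26; off=p-w; s=5; C=crop(im,off[0],off[1],2*w,2*w,s); m=lowsat(C,v,55)
    cv2.imwrite('pics/both.png',np.hstack([cv2.resize(C,(400,400)),cv2.cvtColor(cv2.resize(m,(400,400)),cv2.COLOR_GRAY2BGR)]))
    a=np.radians(ang); M=np.array([[np.cos(a),np.sin(a)],[-np.sin(a),np.cos(a)]])
    ys,xs=np.nonzero(m); W=ray('top',np.c_[(xs+.5)/s-.5+off[0],(ys+.5)/s-.5+off[1]],.076)[:,:2]; L=(W-np.array(f))@M.T*1e3
    for u in list(range(-74,-26,4))+list(range(-24,26,6)):
        q=L[(abs(L[:,0]-u)<2)&(abs(L[:,1])<62)]
        if len(q): print(u,q[:,1].min().round(1),q[:,1].max().round(1))
    for v_ in range(-50,51,10):
        q=L[(abs(L[:,1]-v_)<2)&(abs(L[:,0])<90)]
        if len(q): print("v",v_,"x",q[:,0].min().round(1),q[:,0].max().round(1), "gap px", len(q))
E
python3 - <<'E'
from h import *
plan(.5633,-.0601,.16,8.1)
im=snap('top','t2'); both(im,(.6384,.2006))
s=snap('scene','s2')
E
```

```text
at [ 0.5587 -0.0666  0.272 ] psi 7.79 F [ 0.1 -0.7  1.2] w 0.0855 t 24.1
shift mm [112.1   4.5  -5.5]: 5 rows of [ 0.747  0.03  -0.037]
tilt: tool x vs down, fix rot (deg) [ 0.   -0.12 -0.48]
turn about tool x -0.3 deg: 1 rows of -0.052
-74 -1.1 62.0
-70 -1.3 61.8
-66 -1.1 61.9
-62 -0.9 61.9
-58 -0.3 61.9
-54 0.4 61.9
-50 -0.2 61.9
-46 -1.2 61.9
-42 -0.7 61.9
-24 -32.4 32.4
-18 -33.3 31.8
-12 -33.0 32.2
-6 -32.6 31.2
0 -33.4 31.6
6 -33.4 32.6
12 -32.6 33.7
18 -33.0 33.2
24 -32.9 32.9
v -30 x -24.5 25.4 gap px 343
v -20 x -24.5 25.8 gap px 345
v -10 x -11.8 25.2 gap px 256
v 0 x -89.9 25.4 gap px 490
v 10 x -90.0 24.6 gap px 521
v 20 x -70.4 25.6 gap px 563
v 30 x -70.6 25.3 gap px 534
v 40 x -70.5 -40.4 gap px 208
v 50 x -70.8 -40.1 gap px 216
```

View pics/both.png

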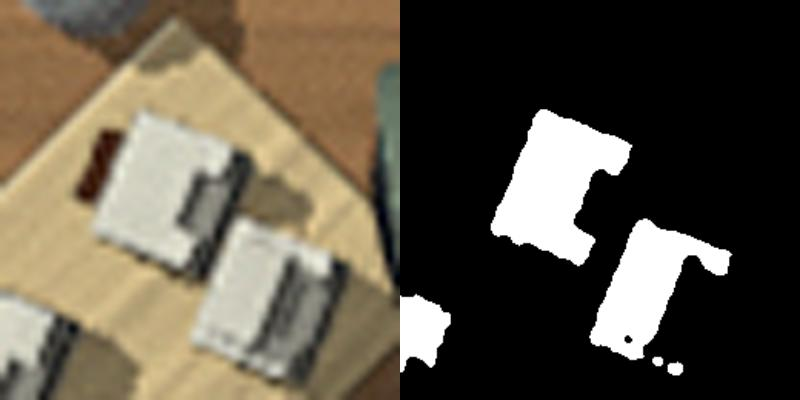

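The short half is no longer butted. It has been knocked about 30 mm sideways and a little back: its top-left corner is at (240,218) in the crop, while the fixed half is at (100–250, 110–275). I'll measure it and mend that now.

```bash
python3 - <<'E'
from h import *
im=cv2.imread('t2_raw.png')
for v in (70,90,110,130): print(v); half(im,.608,.139,.076,v,w=18,name='pics/hB.png' if v==90 else None)
E
```

```text
70
  area 261 c [584.2 148.3] size [61.6 69. ] ang 69.0
  area 77 c [626.4  84.1] size [105.8  17.5] ang 1.3
  area 191 c [638.2 187.9] size [80.4 47.1] ang 1.6
90
  area 254 c [584.3 148.8] size [60.5 68.1] ang 67.6
  area 71 c [629.1  84.2] size [100.5  17.5] ang 1.3
  area 186 c [638.2 188.3] size [80.4 46.4] ang 1.6
110
  area 247 c [584.3 148.7] size [57.8 69.3] ang 69.3
  area 63 c [631.3  84.2] size [96.  17.5] ang 1.3
  area 166 c [639.  188.7] size [78.8 45.6] ang 1.6
130
  area 183 c [584.5 149.3] size [57.  68.1] ang 67.6
  area 154 c [639.4 188.7] size [78.1 45.6] ang 1.6
```

View pics/hB.png

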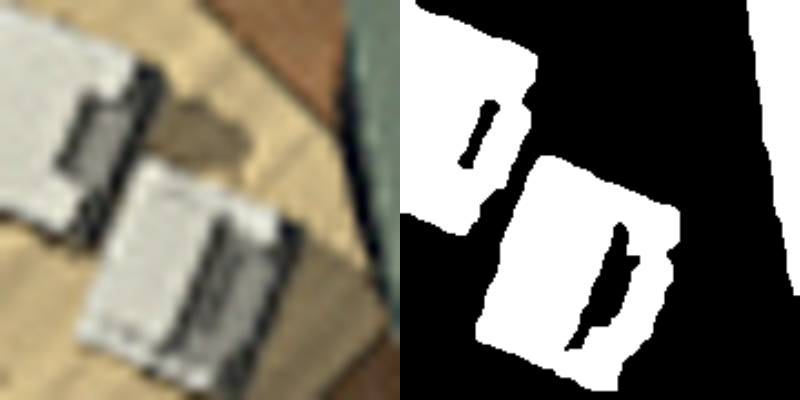

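arm_command(delta_pos=[[0,0,0],[0,0,0],[0,0,0],[0,0,0],[0,0,0],[0,0,0],[0,0,0],[0,0,0],[0,0,0],[0,0,0]], rotation=[[-1,0,-0.07],[-1,0,0],[-1,0,0],[-1,0,0],[-1,0,0],[-1,0,0],[-1,0,0],[-1,0,0],[-1,0,0],[-1,0,0]])

```text
clock: 25.2
position: [0.5599, -0.0598, 0.276]
tool_rot: [0.928, 1.565, 0.626]
force: [0.7, -0.5, 0.1]
grip_width: 0.0857
```

```bash
python3 -c "
from h import *
plan(.5857,.1523,.18,69)"
```

```text
at [ 0.5599 -0.0598  0.276 ] psi 72.69 F [ 0.7 -0.5  0.1] w 0.0857 t 25.2
shift mm [ 96.8 209.6 -38.8]: 8 rows of [ 0.404  0.874 -0.162]
tilt: tool x vs down, fix rot (deg) [ 0.    0.21 -0.28]
turn about tool x 3.7 deg: 1 rows of 0.615
```

arm_command(delta_pos=[[0.2,0.87,-0.16],[0.3,0.87,-0.16],[0.4,0.87,-0.16],[0.4,0.87,-0.16],[0.4,0.87,-0.16],[0.4,0.87,-0.16],[0.4,0.87,-0.16],[0.4,0.87,-0.16],[0,0,0],[0,0,0]], rotation=[[0,0,0],[0,0,0],[0,0,0],[0,0,0],[0,0,0],[0,0,0],[0,0,0],[0,0,0],[0.6,0,0],[0,0,0]])

```text
clock: 26.2
position: [0.5837, 0.1647, 0.1897]
tool_rot: [1.077, 1.56, 0.75]
force: [0.4, -0.3, -0.8]
grip_width: 0.0856
```

```bash
python3 - <<'E'
from h import *
plan(.5857,.1523,.130,69)
E
```

```text
at [0.5837 0.1647 0.1897] psi 71.25 F [ 0.4 -0.3 -0.8] w 0.0856 t 26.2
shift mm [ 59.6 -11.7   5.6]: 3 rows of [ 0.663 -0.129  0.062]
tilt: tool x vs down, fix rot (deg) [ 0.    0.3  -0.55]
turn about tool x 2.3 deg: 1 rows of 0.376
```

arm_command(delta_pos=[[0.5,-0.39,0.19],[0.6,0,0],[0.6,0,0],[0.2,0,0],[0,0,0]], rotation=[[0.38,0.05,-0.09],[0,0,0],[0,0,0],[0,0,0],[0,0,0]])

```text
clock: 26.7
position: [0.5864, 0.1466, 0.1295]
tool_rot: [-1.463, 1.569, -1.828]
force: [-1.1, -0.2, 0.8]
grip_width: 0.0856
```

```bash
python3 - <<'E'
from h import *
plan(.5857,.1523,.095,69,10)
E
```

```text
at [0.5864 0.1466 0.1295] psi 69.04 F [-1.1 -0.2  0.8] w 0.0856 t 26.7
shift mm [34.5  5.2 -2.7]: 4 rows of [ 0.287  0.043 -0.022]
tilt: tool x vs down, fix rot (deg) [-0.    0.01  0.12]
turn about tool x 0.0 deg: 1 rows of 0.007
```

arm_command(delta_pos=[[0.2,0.17,-0.08],[0.3,0,0],[0.3,0,0],[0.25,0,0],[0,0,0]], rotation=[[0,0,0],[0,0,0],[0,0,0],[0,0,0],[0,0,0]])

```text
clock: 27.2
position: [0.5867, 0.1518, 0.0966]
tool_rot: [-0.745, 1.568, -1.111]
force: [-0.1, -1.7, -0.9]
grip_width: 0.0854
```

```bash
python3 - <<'E'
from h import *
plan(.5857,.1523,.095,69,10)
E
```

```text
at [0.5867 0.1518 0.0966] psi 69.03 F [-0.1 -1.7 -0.9] w 0.0854 t 27.2
shift mm [ 1.6  0.1 -1.1]: 1 rows of [ 0.053  0.002 -0.037]
tilt: tool x vs down, fix rot (deg) [-0.    0.1   0.09]
turn about tool x 0.0 deg: 1 rows of 0.005
```

Close on the ridge and lift slightly.

arm_command(delta_pos=[[0,0,0],[0,0,0],[0,0,0],[0,0,0],[0,0,0],[0,0,0],[0,0,0]], rotation=[[0,0,0],[0,0,0],[0,0,0],[0,0,0],[0,0,0],[0,0,0],[0,0,0]], gripper=1, grip_force=35)

```text
clock: 27.9
position: [0.5869, 0.1518, 0.0971]
tool_rot: [-0.574, 1.568, -0.94]
force: [-0.3, 0.7, -1.7]
grip_width: 0.0251
```

```bash
python3 - <<'E'
from h import *
plan(.6194,.1523,.1,69.1)
E
```

```text
at [0.5869 0.1518 0.0971] psi 69.03 F [-0.3  0.7 -1.7] w 0.0251 t 27.9
shift mm [-2.8 12.1 30.2]: 2 rows of [-0.047  0.201  0.504]
tilt: tool x vs down, fix rot (deg) [-0.    0.13  0.08]
turn about tool x -0.1 deg: 1 rows of -0.011
```

arm_command(delta_pos=[[-0.15,0,0],[0,0.1,0.4],[0,0.1,0.4],[0,0,0.27],[0,0,0]], rotation=[[0,0,0],[0,0.02,0],[0,0,0],[0,0,0],[0,0,0]])

```text
clock: 28.4
position: [0.6197, 0.1456, 0.1027]
tool_rot: [-1.715, 1.569, -2.08]
force: [-0.2, -0.2, -4.4]
grip_width: 0.0249
```

```bash
python3 - <<'E'
from h import *
plan(.6211,.1515,.0968,69.1)
E
```

```text
at [0.6197 0.1456 0.1027] psi 69.06 F [-0.2 -0.2 -4.4] w 0.0249 t 28.4
shift mm [ 5.9  6.  -0.8]: 1 rows of [ 0.196  0.2   -0.027]
tilt: tool x vs down, fix rot (deg) [ 0.   -0.02  0.1 ]
turn about tool x -0.0 deg: 1 rows of -0.007
```

arm_command(delta_pos=[[0.15,0.05,-0.03],[0.03,0.05,0],[0,0,0]], rotation=[[0,0,0],[0,0,0],[0,0,0]])

```text
clock: 28.7
position: [0.619, 0.149, 0.0971]
tool_rot: [-1.776, 1.568, -2.141]
force: [1.1, -0.1, 0.3]
grip_width: 0.0246
```

```bash
python3 - <<'E'
from h import *
plan(.6211,.1515,.0968,69.1)
E
```

```text
at [0.619  0.149  0.0971] psi 69.07 F [ 1.1 -0.1  0.3] w 0.0246 t 28.7
shift mm [0.3 3.1 1.1]: 1 rows of [0.009 0.104 0.035]
tilt: tool x vs down, fix rot (deg) [ 0.   -0.03  0.14]
turn about tool x -0.0 deg: 1 rows of -0.005
```

arm_command(delta_pos=[[0,0.07,0.04],[0,0.07,0.02]], rotation=[[0,0,0],[0,0,0]])

```text
clock: 28.9
position: [0.6216, 0.1518, 0.0971]
tool_rot: [-1.804, 1.566, -2.169]
force: [-8.7, -11.4, 9.7]
grip_width: 0.0252
```

arm_command(delta_pos=[[0,0.06,0.02]], rotation=[[0,0,0]])

```text
clock: 29.0
position: [0.6217, 0.1519, 0.097]
tool_rot: [-1.842, 1.562, -2.208]
force: [-14.8, -15.4, 16.0]
grip_width: 0.0254
```

arm_command(delta_pos=[[0,0.05,0]], rotation=[[0,0,0]])

```text
clock: 29.1
position: [0.6216, 0.1519, 0.097]
tool_rot: [-1.82, 1.559, -2.187]
force: [-4.9, -8.0, 8.0]
grip_width: 0.0251
```

arm_command(delta_pos=[[0,0,0],[0,0,0],[0,0,0],[0,0,0],[-0.2,0,0],[-0.4,0,0],[-0.9,0,0],[-0.9,0,0],[-0.9,0,0],[-0.9,0,0]], rotation=[[0,0,0],[0,0,0],[0,0,0],[0,0,0],[0,0,0],[0,0,0],[0,0,0],[0,0,0],[0,0,0],[0,0,0]], gripper=-1)

```text
clock: 30.1
position: [0.6213, 0.1545, 0.2289]
tool_rot: [-2.07, 1.558, -2.434]
force: [-0.1, 0.2, -0.1]
grip_width: 0.0853
```

arm_command(delta_pos=[[-0.9,-0.9,0.3],[-0.9,-0.9,0.3],[0,-0.9,0.3],[0,-0.9,0.3],[0,-0.9,0.3],[0,-0.9,0.3],[0,-0.9,0.3],[0,-0.9,0.3],[0,0,0]], rotation=[[0,0,0],[0,0,0],[0,0,0],[0,0,0],[0,0,0],[0,0,0],[0,0,0],[0,0,0],[0,0,0]])

```text
clock: 31.0
position: [0.6124, -0.0778, 0.3018]
tool_rot: [-0.689, 1.563, -1.048]
force: [-0.2, -0.3, -0.6]
grip_width: 0.0853
```

```bash
python3 - <<'E'
from h import *
plan(.5633,-.0601,.16,8.1)
im=snap('top','t3'); both(im,(.6384,.2006),69.1,150)
E
```

```text
at [ 0.6124 -0.0778  0.3018] psi 69.43 F [-0.2 -0.3 -0.6] w 0.0853 t 31.0
shift mm [141.5  -0.  -53. ]: 6 rows of [ 0.786 -0.    -0.294]
tilt: tool x vs down, fix rot (deg) [-0.    0.33  0.27]
turn about tool x 61.3 deg: 11 rows of 0.929
-74 -33.8 33.0
-70 -33.6 32.4
-66 -33.9 33.0
-62 -33.2 33.1
-58 -33.6 32.0
-54 -33.9 32.3
-50 -33.3 32.3
-46 -32.4 32.5
-42 -33.0 32.8
-38 -33.3 31.7
-34 -33.8 31.9
-30 -33.7 31.1
-24 -32.5 32.4
-18 -33.3 32.5
-12 -33.6 33.2
-6 -32.7 32.2
0 -33.1 32.3
6 -33.3 33.6
12 -32.6 33.7
18 -33.0 34.0
24 -32.9 33.0
v -30 x -78.9 25.5 gap px 697
v -20 x -78.6 25.5 gap px 569
v -10 x -58.3 25.5 gap px 489
v 0 x -58.4 26.1 gap px 490
v 10 x -58.2 25.3 gap px 480
v 20 x -58.1 26.3 gap px 562
v 30 x -78.8 25.2 gap px 680
```

View pics/both.png

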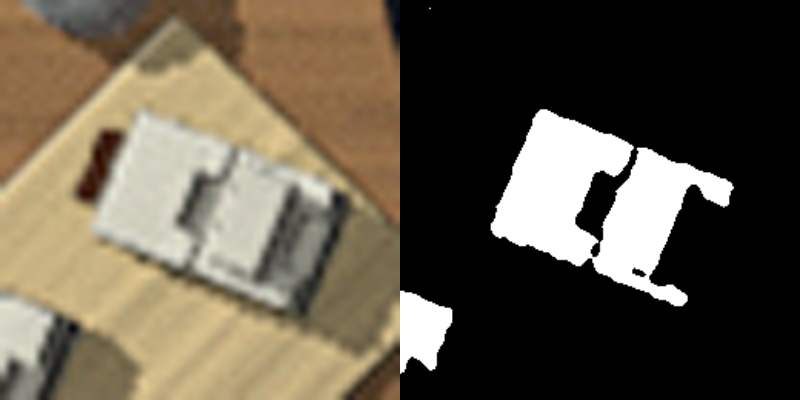

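Now it is closed. The pair spans -78.7 to 25.5 mm with no gap visible, and the ends agree to about 0.5 mm. On to the next peg.

arm_command(delta_pos=[[0,0,-0.6],[0,0,-0.6],[0,0,-0.6],[0,0,0],[0,0,0],[0,0,0],[0,0,0],[0,0,0],[0,0,0],[0,0,0]], rotation=[[0,0,0],[0,0,0],[0,0.05,0.05],[1,0,0],[1,0,0],[1,0,0],[1,0,0],[1,0,0],[1,0,0],[1,0,0]])

```text
clock: 32.05
position: [0.5591, -0.0435, 0.3094]
tool_rot: [1.665, 1.562, 0.562]
force: [0.3, 0.3, 0.2]
grip_width: 0.0852
```

arm_command(delta_pos=[[0,0,0],[0,0,0],[0,0,0],[0,0,0]], rotation=[[1,0,0],[1,0,0],[0.6,0,0],[0,0,0]])

```text
clock: 32.45
position: [0.5589, -0.0378, 0.3125]
tool_rot: [1.908, 1.559, 0.525]
force: [0.0, -0.5, 0.2]
grip_width: 0.0853
```

```bash
python3 - <<'E'
from h import *
plan(.5633,-.0601,.16,8.1)
E
```

```text
at [ 0.5589 -0.0378  0.3125] psi 10.78 F [ 0.  -0.5  0.2] w 0.0853 t 32.5
shift mm [152.4  -1.6  23.4]: 6 rows of [ 0.847 -0.009  0.13 ]
tilt: tool x vs down, fix rot (deg) [ 0.   -0.23 -0.64]
turn about tool x 2.7 deg: 1 rows of 0.447
```

arm_command(delta_pos=[[0,-0.05,0.75],[0.85,0,0],[0.85,0,0],[0.85,0,0],[0.85,0,0],[0.85,0,0],[0.3,0,0],[0,0,0]], rotation=[[0.45,-0.04,-0.1],[0,0,0],[0,0,0],[0,0,0],[0,0,0],[0,0,0],[0,0,0],[0,0,0]])

```text
clock: 33.25
position: [0.5637, -0.0607, 0.175]
tool_rot: [1.279, 1.567, -0.139]
force: [0.3, 0.3, 0.1]
grip_width: 0.0856
```

```bash
python3 - <<'E'
from h import *
plan(.5633,-.0601,.112,8.1)
E
```

```text
at [ 0.5637 -0.0607  0.175 ] psi 8.73 F [0.3 0.3 0.1] w 0.0856 t 33.2
shift mm [63.  -0.6 -0.7]: 3 rows of [ 0.7   -0.006 -0.008]
tilt: tool x vs down, fix rot (deg) [ 0.    0.07 -0.23]
turn about tool x 0.6 deg: 1 rows of 0.106
```

arm_command(delta_pos=[[0.7,0,0],[0.7,0,0],[0.6,0,0],[0,0,0]], rotation=[[0.1,0,0],[0,0,0],[0,0,0],[0,0,0]])

```text
clock: 33.65
position: [0.5672, -0.0612, 0.1186]
tool_rot: [1.279, 1.56, -0.149]
force: [-0.1, -0.5, 0.6]
grip_width: 0.0853
```

arm_command(delta_pos=[[0,0,0],[0,0,0],[0,0,0],[0,0,0],[0,0,0],[0,0,0],[0,0,0],[0,0,0]], rotation=[[0,0,0],[0,0,0],[0,0,0],[0,0,0],[0,0,0],[0,0,0],[0,0,0],[0,0,0]], gripper=1, grip_force=20)

```text
clock: 34.45
position: [0.5693, -0.0615, 0.1237]
tool_rot: [1.273, 1.555, -0.155]
force: [0.9, -0.4, -0.4]
grip_width: 0.0169
```

arm_command(delta_pos=[[0,-0.2,0.01],[0,-0.38,0.02],[0,-0.38,0.02],[0,-0.38,0.02],[0,-0.38,0.02],[0,-0.38,0.02],[0,-0.38,0.01],[0,-0.38,0.01],[0,-0.38,0.01],[0,-0.38,0.01]], rotation=[[-0.26,0,0],[-0.5,0,0],[-0.5,0,0],[-0.5,0,0],[-0.5,0,0],[-0.5,0,0],[-0.5,0,0],[-0.5,0,0],[-0.5,0,0],[-0.5,0,0]])

```text
clock: 35.45
position: [0.4659, -0.101, 0.1237]
tool_rot: [1.047, 1.552, 0.156]
force: [-0.6, 1.2, 2.2]
grip_width: 0.0173
```

```bash
python3 -c "
from h import *
peg()"
```

```text
ang 125.96 r 0.2186 z 0.1237 psi-90 -51.07 F [-0.6  1.2  2.2] w 0.0173 t 35.45
```

arm_command(delta_pos=[[0,-0.38,0],[0,-0.38,0],[0,-0.38,0],[0,-0.38,0.01],[0,-0.38,0.01],[0,-0.38,0.01],[0,-0.38,0.01],[0,-0.38,0.01],[0,-0.38,0.01],[0,-0.38,0.01]], rotation=[[-0.4,0,0],[-0.4,0,0],[-0.4,0,0],[-0.5,0,0],[-0.5,0,0],[-0.5,0,0],[-0.5,0,0],[-0.5,0,0],[-0.5,0,0],[-0.5,0,0]])

```text
clock: 36.45
position: [0.3922, -0.1925, 0.1237]
tool_rot: [0.43, 1.549, 0.071]
force: [1.5, 0.3, -2.9]
grip_width: 0.0173
```

arm_command(delta_pos=[[0,-0.38,0.01],[0,-0.38,0.01],[0,-0.38,0.01],[0,-0.3,0.01],[0,-0.15,0],[0,0,0]], rotation=[[-0.5,0,0],[-0.5,0,0],[-0.5,0,0],[-0.4,0,0],[-0.15,0,0],[0,0,0]])

```text
clock: 37.05
position: [0.378, -0.2414, 0.1238]
tool_rot: [0.147, 1.548, 0.018]
force: [4.1, -2.3, -8.5]
grip_width: 0.0173
```

```bash
python3 -c "
from h import *
peg()"
```

```text
ang 170.42 r 0.2193 z 0.1238 psi-90 -7.4 F [ 4.1 -2.3 -8.5] w 0.0173 t 37.05
```

arm_command(delta_pos=[[0,0,0],[0,0,0],[0,0,0],[0,0,0],[-0.4,0,0],[-0.9,0,0],[-0.9,0,0],[-0.9,0,0],[-0.9,0,0],[-0.9,0,0]], rotation=[[0,0,0],[0,0,0],[0,0,0],[0,0,0],[0,0,0],[0,0,0],[0,0,0],[0,0,0],[0,0,0],[0,0,0]], gripper=-1)

```text
clock: 38.05
position: [0.3737, -0.2367, 0.2775]
tool_rot: [0.407, 1.553, 0.284]
force: [0.2, -0.5, 0.7]
grip_width: 0.0851
```

```bash
python3 - <<'E'
from h import *
im=snap('top','t4')
for v in (130,150,165): print(v); half(im,.502,-.184,.104,v,w=24,name='pics/h4.png' if v==150 else None)
E
```

```text
130
  area 291 c [ 506.2 -176.3] size [53.3 89. ] ang 85.7
150
  area 262 c [ 506.5 -176.2] size [52.3 88.4] ang 86.1
165
  area 242 c [ 506.5 -176. ] size [51.4 88.2] ang 86.5
```

View pics/h4.png

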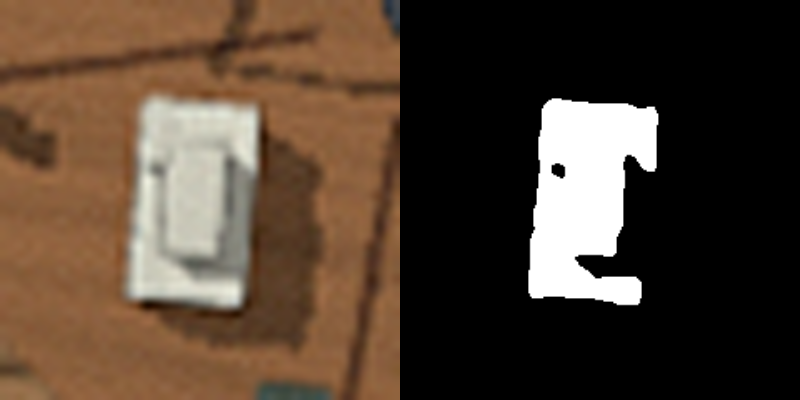

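Half B is the medium one: 88 × 52 mm, centre (506, -176), thickness axis along 86°/-94°. Before grasping I check with the scene camera which side carries the notch.

```bash
python3 - <<'E'
from h import *
b=snap('scene','s4'); p=proj('scene',[[.506,-.176,.09]])[0].astype(int); q=proj('scene',[[.62,.17,.08]])[0].astype(int); print(p,q)
C=crop(b,p[0]-25,p[1]-25,50,50,8); D=crop(b,q[0]-25,q[1]-25,50,50,8)
cv2.imwrite('pics/s4.png',np.hstack([C,D])); plan(.5065,-.1762,.30,-93.8)
E
```

```text
[245 198] [309 170]
at [ 0.3749 -0.2373  0.2792] psi 82.86 F [-0.3 -1.3  0.3] w 0.0853 t 38.1
shift mm [-18.   77.1 123.3]: 5 rows of [-0.12   0.514  0.822]
tilt: tool x vs down, fix rot (deg) [ 0.    1.15 -0.26]
turn about tool x 176.7 deg: 30 rows of 0.981
```

View pics/s4.png

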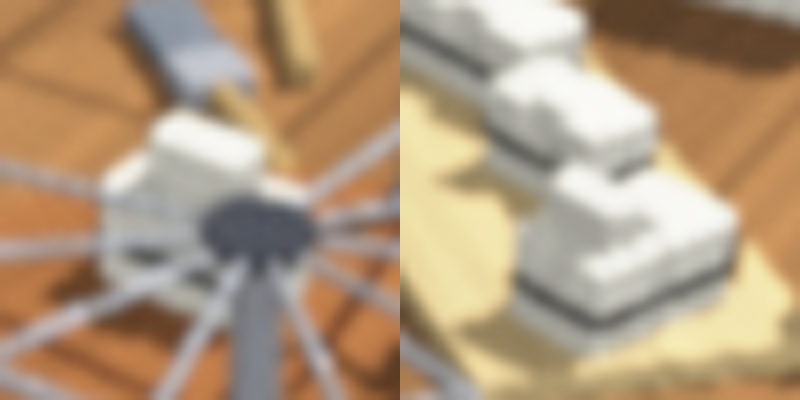

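```bash
python3 - <<'E'
from h import *
def prof(f,c,yaw,z,L,cam_='top'):
    im=cv2.cvtColor(cv2.imread(f),cv2.COLOR_BGR2GRAY).astype(np.float32); a=np.radians(yaw)
    ex=np.array([np.cos(a),np.sin(a)]); ey=np.array([-ex[1],ex[0]]); vs=np.arange(-L,L+1,4)
    print(f,yaw,"v",vs)
    for u in (23,20,17,14,-14,-17,-20,-23):
        P=np.array([[*(np.array(c)+(u*ex+v*ey)/1e3),z] for v in vs]); q=proj(cam_,P).astype(np.float32)
        print(f"{u:4d}",cv2.remap(im,q[:,0],q[:,1],cv2.INTER_LINEAR).ravel().astype(int))
prof('t3_raw.png',(.6199,.152),69.1,.076,32)
prof('t1_raw.png',(.4968,-.1891),-44.3,.104,32)
prof('t4_raw.png',(.5065,-.1762),-93.8,.104,40)
E
```

```text
t3_raw.png 69.1 v [-32 -28 -24 -20 -16 -12  -8  -4   0   4   8  12  16  20  24  28  32]
  23 [166 158 153 156 151 177 179 177 180 175 178 173 160 159 148 158 111]
  20 [179 213 191 201 190 190 212 205 209 197 186 218 199 205 204 196 136]
  17 [178 193 201 205 197 190 206 210 206 203 190 208 214 208 196 208 152]
  14 [183 193 198 203 202 202 205 206 205 207 205 205 209 196 179 190 148]
 -14 [200 215 178 112  88  86  81  79  78  80  89  87  98  96 116 179 170]
 -17 [185 222 188 134 103  86  86  79  81  75  91  97 108 121 146 185 157]
 -20 [172 225 196 129 108  78  97  93  95  98  99  95 114 135 144 191 162]
 -23 [182 210 193 141 113 112 126 124 122 124 127 111 116 136 131 176 165]
t1_raw.png -44.3 v [-32 -28 -24 -20 -16 -12  -8  -4   0   4   8  12  16  20  24  28  32]
  23 [150 200 194 194 202 204 197 199 202 202 198 195 199 201 199 197 154]
  20 [151 215 210 207 198 213 203 203 202 197 213 211 211 198 211 212 160]
  17 [141 198 195 170 177 193 167 158 164 171 194 200 190 188 204 210 160]
  14 [106 148 167 164 162 177 164 159 160 162 182 191 188 185 202 207 165]
 -14 [153 201 191 185 1
[... 418 characters left out ...]
24 124 124 128 125 120 126 154 198 201 200
 202 204 191]
  20 [215 211 156 124 131 130 133 135 136 133 133 132 130 131 144 188 216 216
 214 219 203]
  17 [215 211 155 122 126 127 128 126 126 115 111 116 122 121 123 151 201 212
 212 213 198]
  14 [207 205 150 117 115 121 125 139 151 142 134 130 133 125 112 122 164 187
 203 211 207]
 -14 [198 202 200 201 178 175 174 167 161 166 171 168 160 142 167 189 191 197
 194 200 193]
 -17 [203 200 201 200 196 193 194 196 190 191 194 191 182 129 162 199 197 200
 199 203 200]
 -20 [210 205 207 205 207 204 203 215 216 214 213 215 211 153 175 207 205 204
 208 206 201]
 -23 [191 192 199 204 210 208 183 186 192 184 184 189 195 173 184 208 208 188
 189 194 180]
```

The pixel profiles suggest the notch is on the outer side, away from the hub: a dark patch sits at v≈4–14 mm on the -u margin, and none on the other. That would mean the short half stands the wrong way round. I'll check by eye.

```bash
python3 - <<'E'
from h import *
b=cv2.imread('s4_raw.png'); s0=cv2.imread('scene0_raw.png'); t=cv2.imread('top0_raw.png'); t1=cv2.imread('t1_raw.png'); t3=cv2.imread('t3_raw.png')
def c(im,n,P): p=proj(n,[P])[0].astype(int); return cv2.resize(im[p[1]-14:p[1]+14,p[0]-16:p[0]+16],(400,300),interpolation=cv2.INTER_LANCZOS4)
s=c(b,'scene',[.62,.155,.07]); u=c(t1,'top',[.497,-.189,.1]); w=c(t3,'top',[.625,.165,.08]); x=c(s0,'scene',[.67,-.165,.09])
cv2.imwrite('pics/chk.png',np.vstack([np.hstack([s,x]),np.hstack([u,w])]))
E
```

```text
(no output)
```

View pics/chk.png

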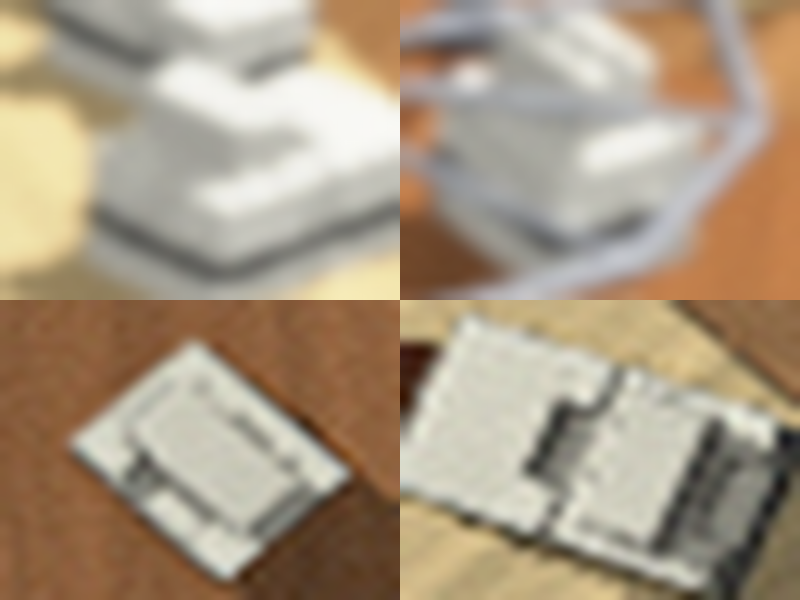

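The crop settles it: on the short half (bottom left) the pocket of the notch is on the outward side, around (130–205, 470–530). So both halves stood with the notch outward, not towards the hub. The short half has to be turned round, and I'll take the medium half with psi = 86° so its notch faces the fixed half. Medium first, since the arm is there.

arm_command(delta_pos=[[-0.2,0.51,0.82],[-0.2,0.51,0.82],[0,0.51,0.82],[0,0.51,0.82],[0,0.51,0.82],[0,0,0]], rotation=[[-0.25,0.1,0],[-0.25,0.1,0],[0,0,0],[0,0,0],[0,0,0],[0,0,0]])

```text
clock: 38.75
position: [0.5066, -0.169, 0.2953]
tool_rot: [2.319, 1.567, 2.246]
force: [-0.8, 0.4, 0.1]
grip_width: 0.0851
```

```bash
python3 - <<'E'
from h import *
plan(.5064,-.1762,.17,86.2)
E
```

```text
at [ 0.5066 -0.169   0.2953] psi 85.83 F [-0.8  0.4  0.1] w 0.0851 t 38.8
shift mm [125.3  -7.5   0.7]: 5 rows of [ 0.835 -0.05   0.004]
tilt: tool x vs down, fix rot (deg) [ 0.   -0.15 -0.16]
turn about tool x -0.4 deg: 1 rows of -0.062
```

arm_command(delta_pos=[[0.7,-0.25,0.02],[0.85,0,0],[0.85,0,0],[0.85,0,0],[0.85,0,0],[0.2,0,0],[0,0,0]], rotation=[[-0.06,0,0],[0,0,0],[0,0,0],[0,0,0],[0,0,0],[0,0,0],[0,0,0]])

```text
clock: 39.45
position: [0.5048, -0.1748, 0.1647]
tool_rot: [2.196, 1.565, 2.133]
force: [-1.0, 0.0, 1.1]
grip_width: 0.0853
```

```bash
python3 - <<'E'
from h import *
plan(.5064,-.1762,.122,86.2,14)
E
```

```text
at [ 0.5048 -0.1748  0.1647] psi 86.41 F [-1.   0.   1.1] w 0.0853 t 39.5
shift mm [42.7 -1.5  1.8]: 4 rows of [ 0.356 -0.013  0.015]
tilt: tool x vs down, fix rot (deg) [ 0.   -0.19 -0.26]
turn about tool x 0.2 deg: 1 rows of 0.035
```

arm_command(delta_pos=[[0.36,-0.05,0.06],[0.36,0,0],[0.36,0,0],[0.32,0,0],[0,0,0]], rotation=[[0,-0.03,-0.04],[0,0,0],[0,0,0],[0,0,0],[0,0,0]])

```text
clock: 39.95
position: [0.5075, -0.1772, 0.1221]
tool_rot: [-0.409, 1.567, -0.472]
force: [-0.4, 1.1, -0.7]
grip_width: 0.0851
```

arm_command(delta_pos=[[0,0,0],[0,0,0],[0,0,0],[0,0,0],[0,0,0],[0,0,0],[0,0,0]], rotation=[[0,0,0],[0,0,0],[0,0,0],[0,0,0],[0,0,0],[0,0,0],[0,0,0]], gripper=1, grip_force=40)

```text
clock: 40.65
position: [0.5079, -0.1772, 0.1228]
tool_rot: [-0.371, 1.567, -0.434]
force: [0.4, 0.0, -2.2]
grip_width: 0.0251
```

```bash
python3 - <<'E'
from h import *
plan(.5064,-.1762,.122,86.2,14)
E
```

```text
at [ 0.5079 -0.1772  0.1228] psi 86.36 F [ 0.4  0.  -2.2] w 0.0251 t 40.6
shift mm [ 0.8  0.9 -1.5]: 1 rows of [ 0.026  0.029 -0.051]
tilt: tool x vs down, fix rot (deg) [-0.    0.23  0.09]
turn about tool x 0.2 deg: 1 rows of 0.027
```

arm_command(delta_pos=[[-0.4,0,0],[-0.9,0,0],[-0.9,0,0],[-0.9,0,0],[-0.9,0,0],[-0.9,0,0],[-0.7,0,0],[0,0,0],[0,0,0],[0,0,0]], rotation=[[0,0,0],[0,0,0],[0,0,0],[0,0,0],[0,0,0],[0,0,0],[0,0,0],[0.95,0,0],[0.95,0,0],[0.95,0,0]])

```text
clock: 41.65
position: [0.5058, -0.1745, 0.3048]
tool_rot: [0.288, 1.567, -0.078]
force: [0.0, 0.8, -3.0]
grip_width: 0.0253
```

```bash
python3 - <<'E'
from h import *
plan(.5232,.2302,.25,69.1)
E
```

```text
at [ 0.5058 -0.1745  0.3048] psi 69.03 F [ 0.   0.8 -3. ] w 0.0253 t 41.6
shift mm [  54.7  384.1 -128.8]: 15 rows of [ 0.122  0.853 -0.286]
tilt: tool x vs down, fix rot (deg) [ 0.    0.23 -0.07]
turn about tool x -0.1 deg: 1 rows of -0.011
```

arm_command(delta_pos=[[0,0.5,-0.17],[0,0.9,-0.3],[0,0.9,-0.3],[0,0.9,-0.3],[0,0.9,-0.3],[0,0.9,-0.3],[0,0.9,-0.3],[0,0.9,-0.3],[0,0.9,-0.3],[0,0.9,-0.3]], rotation=[[0,0,0],[0,0,0],[0,0,0],[0,0,0],[0,0,0],[0,0,0],[0,0,0],[0,0,0],[0,0,0],[0,0,0]])

```text
clock: 42.65
position: [0.5163, 0.1055, 0.3122]
tool_rot: [-0.016, 1.564, -0.39]
force: [0.2, 0.3, -3.5]
grip_width: 0.0253
```

arm_command(delta_pos=[[0.2,0.9,-0.3],[0.2,0.9,-0.3],[0.2,0.9,-0.3],[0.2,0.7,-0.25],[0,0,0]], rotation=[[0,0,0],[0,0,0],[0,0,0],[0,0,0],[0,0,0]])

```text
clock: 43.15
position: [0.5189, 0.2221, 0.2915]
tool_rot: [0.363, 1.564, -0.003]
force: [1.0, -0.4, -3.6]
grip_width: 0.025
```

```bash
python3 - <<'E'
from h import *
plan(.5232,.2302,.115,69.1)
E
```

```text
at [0.5189 0.2221 0.2915] psi 69.0 F [ 1.  -0.4 -3.6] w 0.025 t 43.1
shift mm [176.5   8.7  -0. ]: 7 rows of [ 0.84   0.041 -0.   ]
tilt: tool x vs down, fix rot (deg) [ 0.    0.38 -0.14]
turn about tool x -0.1 deg: 1 rows of -0.017
```

arm_command(delta_pos=[[0.5,0.2,0],[0.85,0,0],[0.85,0,0],[0.85,0,0],[0.85,0,0],[0.5,0,0],[0,0,0]], rotation=[[0,0.06,-0.02],[0,0,0],[0,0,0],[0,0,0],[0,0,0],[0,0,0],[0,0,0]])

```text
clock: 43.85
position: [0.5216, 0.2248, 0.1532]
tool_rot: [-2.358, 1.569, -2.728]
force: [-0.9, -0.2, -2.4]
grip_width: 0.0249
```

```bash
python3 - <<'E'
from h import *
plan(.5232,.2302,.100,69.1)
E
```

```text
at [0.5216 0.2248 0.1532] psi 68.82 F [-0.9 -0.2 -2.4] w 0.0249 t 43.9
shift mm [53.2  5.7 -0.4]: 2 rows of [ 0.886  0.095 -0.007]
tilt: tool x vs down, fix rot (deg) [ 0.   -0.07  0.07]
turn about tool x -0.3 deg: 1 rows of -0.046
```

arm_command(delta_pos=[[0.4,0.15,0],[0.5,0,0],[0.5,0,0],[0.3,0,0],[0,0,0]], rotation=[[-0.05,0,0],[0,0,0],[0,0,0],[0,0,0],[0,0,0]])

```text
clock: 44.35
position: [0.5246, 0.2294, 0.0997]
tool_rot: [0.676, 1.57, 0.311]
force: [0.3, 0.1, -3.8]
grip_width: 0.0249
```

```bash
python3 - <<'E'
from h import *
plan(.5275,.2414,.0947,69.1)
E
```

```text
at [0.5246 0.2294 0.0997] psi 69.08 F [ 0.3  0.1 -3.8] w 0.0249 t 44.4
shift mm [ 5.  12.3 -1.6]: 1 rows of [ 0.168  0.409 -0.053]
tilt: tool x vs down, fix rot (deg) [ 0.    0.03 -0.03]
turn about tool x -0.0 deg: 1 rows of -0.003
```

arm_command(delta_pos=[[0.1,0.12,-0.05],[0.07,0.12,0],[0,0.04,0],[0,0,0]], rotation=[[0,0,0],[0,0,0],[0,0,0],[0,0,0]])

```text
clock: 44.75
position: [0.5268, 0.2392, 0.0952]
tool_rot: [0.837, 1.569, 0.472]
force: [-0.3, -0.3, -2.4]
grip_width: 0.0254
```

```bash
python3 - <<'E'
from h import *
plan(.5275,.2414,.0943,69.1)
E
```

```text
at [0.5268 0.2392 0.0952] psi 69.09 F [-0.3 -0.3 -2.4] w 0.0254 t 44.8
shift mm [ 0.9  2.3 -0.1]: 1 rows of [ 0.03   0.078 -0.004]
tilt: tool x vs down, fix rot (deg) [ 0.    0.08 -0.09]
turn about tool x -0.0 deg: 1 rows of -0.001
```

arm_command(delta_pos=[[0.04,0.06,0]], rotation=[[0,0,0]])

```text
clock: 44.85
position: [0.5275, 0.2407, 0.0944]
tool_rot: [0.588, 1.569, 0.223]
force: [-11.3, -9.4, 21.7]
grip_width: 0.025
```

arm_command(delta_pos=[[0.02,0.06,0]], rotation=[[0,0,0]])

```text
clock: 44.95
position: [0.5277, 0.241, 0.0943]
tool_rot: [-0.75, 1.567, -1.116]
force: [-14.9, -19.5, 29.6]
grip_width: 0.0252
```

arm_command(delta_pos=[[0,0.05,0]], rotation=[[0,0,0]])

```text
clock: 45.05
position: [0.5277, 0.241, 0.0945]
tool_rot: [-1.136, 1.565, -1.502]
force: [-6.0, -7.9, 2.6]
grip_width: 0.0251
```

arm_command(delta_pos=[[0,0.06,0],[0,0.06,0]], rotation=[[0,0,0],[0,0,0]])

```text
clock: 45.25
position: [0.5278, 0.2411, 0.0946]
tool_rot: [-1.357, 1.557, -1.722]
force: [-9.0, -10.9, 10.2]
grip_width: 0.0251
```

arm_command(delta_pos=[[0,0.06,0]], rotation=[[0,0,0]])

```text
clock: 45.35
position: [0.5278, 0.2412, 0.0947]
tool_rot: [-1.397, 1.554, -1.763]
force: [-8.0, -10.9, 9.6]
grip_width: 0.025
```

arm_command(delta_pos=[[0,0,0],[0,0,0],[0,0,0],[0,0,0],[-0.2,0,0],[-0.4,0,0],[-0.9,0,0],[-0.9,0,0],[-0.5,0,0],[0,0,0]], rotation=[[0,0,0],[0,0,0],[0,0,0],[0,0,0],[0,0,0],[0,0.05,0.1],[0,0,0],[0,0,0],[0,0,0],[0,0,0]], gripper=-1)

```text
clock: 46.35
position: [0.5287, 0.2428, 0.189]
tool_rot: [-2.57, 1.569, -2.935]
force: [-0.5, -0.3, 0.1]
grip_width: 0.0852
```

```bash
python3 - <<'E'
from h import *
plan(.6216,.1519,.18,69.1)
E
```

```text
at [0.5287 0.2428 0.189 ] psi 69.06 F [-0.5 -0.3  0.1] w 0.0852 t 46.4
shift mm [  8.9 -51.7 119.2]: 5 rows of [ 0.059 -0.345  0.795]
tilt: tool x vs down, fix rot (deg) [ 0.   -0.11  0.07]
turn about tool x -0.0 deg: 1 rows of -0.006
```

arm_command(delta_pos=[[0,-0.35,0.8],[0,-0.35,0.8],[0,-0.35,0.8],[0,-0.35,0.8],[0,-0.33,0.7],[0,0,0]], rotation=[[0,0,0],[0,0,0],[0,0,0],[0,0,0],[0,0,0],[0,0,0]])

```text
clock: 46.95
position: [0.622, 0.1483, 0.1864]
tool_rot: [-2.522, 1.567, -2.886]
force: [-0.3, -0.6, 0.6]
grip_width: 0.0856
```

```bash
python3 - <<'E'
from h import *
plan(.6216,.1519,.13,69.1)
im=snap('top','t5')
E
```

```text
at [0.622  0.1483 0.1864] psi 69.14 F [-0.3 -0.6  0.6] w 0.0856 t 47.0
shift mm [56.4  3.3 -1.5]: 3 rows of [ 0.626  0.037 -0.017]
tilt: tool x vs down, fix rot (deg) [ 0.   -0.16  0.11]
turn about tool x 0.0 deg: 1 rows of 0.007
```

arm_command(delta_pos=[[0.5,0.11,-0.05],[0.6,0,0],[0.5,0,0],[0.2,0,0],[0,0,0]], rotation=[[0,-0.03,0.02],[0,0,0],[0,0,0],[0,0,0],[0,0,0]])

```text
clock: 47.5
position: [0.6176, 0.156, 0.1259]
tool_rot: [-3.079, 1.567, 2.846]
force: [0.4, 0.3, 0.6]
grip_width: 0.0855
```

```bash
python3 - <<'E'
from h import *
plan(.6216,.1519,.0965,69.1,10)
E
```

```text
at [0.6176 0.156  0.1259] psi 69.47 F [0.4 0.3 0.6] w 0.0855 t 47.5
shift mm [29.4 -2.5  5.3]: 3 rows of [ 0.326 -0.028  0.058]
tilt: tool x vs down, fix rot (deg) [ 0.   -0.19  0.01]
turn about tool x 0.4 deg: 1 rows of 0.062
```

arm_command(delta_pos=[[0.2,-0.08,0.18],[0.3,0,0],[0.3,0,0],[0.15,0,0],[0,0,0]], rotation=[[0.06,-0.03,0],[0,0,0],[0,0,0],[0,0,0],[0,0,0]])

```text
clock: 48.0
position: [0.6225, 0.1517, 0.0954]
tool_rot: [0.318, 1.57, -0.048]
force: [-0.5, 0.6, -0.4]
grip_width: 0.0854
```

arm_command(delta_pos=[[0,0,0],[0,0,0],[0,0,0],[0,0,0],[0,0,0],[0,0,0],[0,0,0]], rotation=[[0,0,0],[0,0,0],[0,0,0],[0,0,0],[0,0,0],[0,0,0],[0,0,0]], gripper=1, grip_force=35)

```text
clock: 48.7
position: [0.6226, 0.1511, 0.0962]
tool_rot: [-0.271, 1.569, -0.637]
force: [-0.3, -0.4, -1.2]
grip_width: 0.0257
```

```bash
python3 - <<'E'
from h import *
plan(.6216,.1519,.0965,69.1,10)
E
```

```text
at [0.6226 0.1511 0.0962] psi 69.05 F [-0.3 -0.4 -1.2] w 0.0257 t 48.7
shift mm [-0.3  0.4 -1.3]: 1 rows of [-0.009  0.012 -0.042]
tilt: tool x vs down, fix rot (deg) [-0.    0.09  0.03]
turn about tool x -0.0 deg: 1 rows of -0.008
```

arm_command(delta_pos=[[-0.1,-0.15,0],[-0.4,-0.4,0],[-0.9,-0.5,0],[-0.9,0,0],[-0.9,0,0],[-0.9,0,0],[-0.5,0,0],[0,0,0],[0,0,0],[0,0,0]], rotation=[[0,0,0],[0,0,0],[0,0,0],[0,0,0],[0,0,0],[0,0,0],[0,0,0],[0.5,0,0],[1,0,0],[1,0,0]])

```text
clock: 49.7
position: [0.608, 0.1142, 0.2442]
tool_rot: [-0.348, 1.568, -0.984]
force: [0.2, 0.3, -2.8]
grip_width: 0.0255
```

arm_command(delta_pos=[[0,0,0],[0,0,0],[0,0,0],[0,0,0],[0,0,0],[0,0,0],[0,0,0],[0,0,0],[0,0,0],[0,0,0]], rotation=[[1,0,0],[1,0,0],[1,0,0],[1,0,0],[1,0,0],[1,0,0],[1,0,0],[1,0,0],[1,0,0],[1,0,0]])

```text
clock: 50.7
position: [0.6044, 0.1083, 0.2449]
tool_rot: [-0.054, 1.566, -1.784]
force: [-0.2, 0.7, -3.5]
grip_width: 0.0254
```

arm_command(delta_pos=[[0,0,0],[0,0,0],[0,0,0],[0,0,0],[0,0,0],[0,0,0],[0,0,0],[0,0,0],[0,0,0],[0,0,0]], rotation=[[1,0,0],[1,0,0],[1,0,0],[1,0,0],[1,0,0],[1,0,0],[1,0,0],[1,0,0],[1,0,0],[1,0,0]])

```text
clock: 51.7
position: [0.6002, 0.1034, 0.2453]
tool_rot: [0.496, 1.563, -2.328]
force: [-0.7, -0.4, -3.4]
grip_width: 0.0251
```

```bash
python3 - <<'E'
from h import *
plan(.6179-.0046,.1533-.0121,.16,-110.9)
print(monitor.observe()['qpos'].round(2))
E
```

```text
at [0.6002 0.1034 0.2453] psi -71.77 F [-0.7 -0.4 -3.4] w 0.0251 t 51.7
shift mm [ 85.  -32.1 -24.8]: 4 rows of [ 0.709 -0.268 -0.207]
tilt: tool x vs down, fix rot (deg) [ 0.    0.38 -0.21]
turn about tool x 39.1 deg: 7 rows of 0.932
[-0.03  0.52 -0.35  1.63  0.2   1.04 -1.69]
```

arm_command(delta_pos=[[0,0,0],[0,0,0],[0,0,0],[0,0,0],[0,0,0],[0,0,0],[0,0,0],[0,0,0]], rotation=[[0.95,0.03,-0.03],[0.95,0.03,-0.03],[0.95,0,0],[0.95,0,0],[0.95,0,0],[0.95,0,0],[0.6,0,0],[0,0,0]])

```text
clock: 52.5
position: [0.5967, 0.1001, 0.2455]
tool_rot: [-0.291, 1.566, 2.476]
force: [0.2, -0.2, -3.1]
grip_width: 0.0254
```

```bash
python3 - <<'E'
from h import *
plan(.6179-.0046,.1533-.0121,.15,-110.9)
print(monitor.observe()['qpos'].round(2))
E
```

```text
at [0.5967 0.1001 0.2455] psi -111.43 F [ 0.2 -0.2 -3.1] w 0.0254 t 52.5
shift mm [ 95.6 -44.2  -0.9]: 4 rows of [ 0.797 -0.368 -0.007]
tilt: tool x vs down, fix rot (deg) [-0.    0.27  0.08]
turn about tool x -0.5 deg: 1 rows of -0.089
[-0.13  0.5  -0.19  1.65  0.1   1.01 -2.3 ]
```

arm_command(delta_pos=[[0,-0.74,0],[0,-0.74,0],[0.8,0,0],[0.8,0,0],[0.8,0,0],[0.6,0,0],[0,0,0]], rotation=[[-0.09,0.04,0],[0,0,0],[0,0,0],[0,0,0],[0,0,0],[0,0,0],[0,0,0]])

```text
clock: 53.2
position: [0.6121, 0.1416, 0.1536]
tool_rot: [-1.246, 1.568, 1.547]
force: [-0.1, -0.7, -2.6]
grip_width: 0.0249
```

```bash
python3 - <<'E'
from h import *
plan(.6179-.0046,.1533-.0121,.102,-110.9)
E
```

```text
at [0.6121 0.1416 0.1536] psi -110.01 F [-0.1 -0.7 -2.6] w 0.0249 t 53.2
shift mm [51.6  0.2 -1.3]: 2 rows of [ 0.86   0.003 -0.022]
tilt: tool x vs down, fix rot (deg) [-0.    0.06  0.18]
turn about tool x 0.9 deg: 1 rows of 0.149
```

arm_command(delta_pos=[[0.5,0,-0.04],[0.5,0,0],[0.5,0,0],[0.2,0,0],[0,0,0]], rotation=[[0.15,0,0.03],[0,0,0],[0,0,0],[0,0,0],[0,0,0]])

```text
clock: 53.7
position: [0.614, 0.1411, 0.1002]
tool_rot: [-1.706, 1.57, 1.072]
force: [-0.4, -0.4, -2.1]
grip_width: 0.0255
```

```bash
python3 - <<'E'
from h import *
plan(.6179,.1533,.096,-110.9)
E
```

```text
at [0.614  0.1411 0.1002] psi -110.86 F [-0.4 -0.4 -2.1] w 0.0255 t 53.7
shift mm [  4.2 -12.8   0.7]: 1 rows of [ 0.141 -0.427  0.023]
tilt: tool x vs down, fix rot (deg) [ 0.   -0.01  0.06]
turn about tool x 0.0 deg: 1 rows of 0.007
```

arm_command(delta_pos=[[0.1,-0.12,0.02],[0.06,-0.12,0],[0,-0.06,0],[0,0,0]], rotation=[[0,0,0],[0,0,0],[0,0,0],[0,0,0]])

```text
clock: 54.1
position: [0.6176, 0.1508, 0.0964]
tool_rot: [-2.246, 1.568, 0.532]
force: [0.1, 0.2, -2.9]
grip_width: 0.0255
```

```bash
python3 - <<'E'
from h import *
plan(.6179,.1533,.0955,-110.9)
E
```

```text
at [0.6176 0.1508 0.0964] psi -110.84 F [ 0.1  0.2 -2.9] w 0.0255 t 54.1
shift mm [ 0.9 -2.4  0.6]: 1 rows of [ 0.03  -0.081  0.022]
tilt: tool x vs down, fix rot (deg) [ 0.   -0.1   0.12]
turn about tool x 0.1 deg: 1 rows of 0.009
```

arm_command(delta_pos=[[0.03,-0.06,0.02]], rotation=[[0,0,0]])

```text
clock: 54.2
position: [0.6179, 0.1524, 0.0957]
tool_rot: [-2.45, 1.568, 0.328]
force: [-1.7, -10.3, 6.8]
grip_width: 0.0253
```

arm_command(delta_pos=[[0,-0.06,0]], rotation=[[0,0,0]])

```text
clock: 54.3
position: [0.618, 0.1525, 0.0957]
tool_rot: [2.544, 1.569, -0.963]
force: [-7.2, -12.2, 1.8]
grip_width: 0.0254
```

arm_command(delta_pos=[[0,-0.06,0]], rotation=[[0,0,0]])

```text
clock: 54.4
position: [0.618, 0.1525, 0.0957]
tool_rot: [1.799, 1.567, -1.708]
force: [-7.6, -9.6, 5.0]
grip_width: 0.0251
```

arm_command(delta_pos=[[0,-0.06,0]], rotation=[[0,0,0]])

```text
clock: 54.5
position: [0.618, 0.1526, 0.0958]
tool_rot: [1.593, 1.564, -1.915]
force: [-6.1, -8.8, 4.8]
grip_width: 0.0254
```

arm_command(delta_pos=[[0,0,0],[0,0,0],[0,0,0],[0,0,0],[-0.2,0,0],[-0.4,0,0],[-0.9,0,0],[-0.9,0,0],[-0.9,0,0],[-0.9,0.5,0]], rotation=[[0,0,0],[0,0,0],[0,0,0],[0,0,0],[0,0,0],[0,0,0],[0,0,0],[0,0,0],[0,0,0],[0,0,0]], gripper=-1)

```text
clock: 55.5
position: [0.6121, 0.1417, 0.2281]
tool_rot: [1.272, 1.565, -2.233]
force: [-0.4, 0.4, -0.3]
grip_width: 0.0856
```

arm_command(delta_pos=[[-0.9,0.9,0],[-0.5,0.9,0],[0,0.9,0],[0,0.9,0],[0,0.9,0],[0,0.9,0],[0,0.9,0],[0,0.5,0],[0,0,0],[0,0,0]], rotation=[[0,0,0],[0,0,0],[0,0,0],[0,0,0],[0,0,0],[0,0,0],[0,0,0],[0,0,0],[-1,0,0],[-1,0,0]])

```text
clock: 56.5
position: [0.5372, -0.0569, 0.2887]
tool_rot: [3.069, 1.556, -0.223]
force: [-0.2, 0.4, -0.8]
grip_width: 0.0857
```

```bash
python3 - <<'E'
from h import *
plan(.5621,-.0603,.16,8.4)
im=snap('top','t6')
a=np.radians(69.1); ex=np.array([np.cos(a),np.sin(a)]); ey=np.array([-ex[1],ex[0]])
C=cv2.resize(im,None,fx=5,fy=5,interpolation=cv2.INTER_CUBIC); m=lowsat(C,150,55)
ys,xs=np.nonzero(m); W=ray('top',np.c_[(xs+.5)/5-.5,(ys+.5)/5-.5],.076)[:,:2]
for n,f,l in (("short",(.6384,.2006),33),("med",(.5446,.2905),44)):
    L=np.c_[(W-f)@ex,(W-f)@ey]*1e3; L=L[(abs(L[:,1])<l+12)&(L[:,0]>-95)&(L[:,0]<32)]
    print(n,"loose",[(L[abs(L[:,0]-u)<2,1].min().round(1),L[abs(L[:,0]-u)<2,1].max().round(1)) for u in (-70,-62,-54,-46,-38,-32)])
    print("  fixed",[(L[abs(L[:,0]-u)<2,1].min().round(1),L[abs(L[:,0]-u)<2,1].max().round(1)) for u in (-20,-12,-4,4,12,20)])
    print("  x ext",[(L[abs(L[:,1]-v)<2,0].min().round(1),L[abs(L[:,1]-v)<2,0].max().round(1)) for v in (-l+4,-l+8,l-8,l-4)])
def c(P): p=proj('top',[P])[0].astype(int); return cv2.resize(im[p[1]-18:p[1]+18,p[0]-18:p[0]+18],(400,400),interpolation=cv2.INTER_LANCZOS4)
cv2.imwrite('pics/t6.png',np.hstack([c([.630,.178,.08]),c([.536,.268,.08])]))
E
```

```text
at [ 0.5372 -0.0569  0.2887] psi -98.63 F [-0.2  0.4 -0.8] w 0.0857 t 56.5
shift mm [129.   -0.6 -23.3]: 5 rows of [ 0.86  -0.004 -0.155]
tilt: tool x vs down, fix rot (deg) [ 0.   -0.83 -0.06]
turn about tool x -107.0 deg: 18 rows of -0.991
short loose [(np.float64(-37.4), np.float64(27.5)), (np.float64(-37.8), np.float64(28.1)), (np.float64(-38.1), np.float64(29.0)), (np.float64(-37.7), np.float64(27.8)), (np.float64(-38.3), np.float64(27.8)), (np.float64(-37.6), np.float64(28.2))]
  fixed [(np.float64(-33.2), np.float64(32.6)), (np.float64(-33.6), np.float64(33.2)), (np.float64(-32.8), np.float64(32.0)), (np.float64(-33.4), np.float64(32.0)), (np.float64(-32.6), np.float64(33.3)), (np.float64(-33.2), np.float64(33.7))]
  x ext [(np.float64(-77.4), np.float64(25.6)), (np.float64(-76.5), np.float64(26.0)), (np.float64(-76.7), np.float64(25.1)), (np.float64(-76.6), np.float64(25.2))]
med loose [(np.float64(-44.6), np.float64(43.5)), (np.float64(-45.0), np.float64(44.1)), (np.float64(-43.8), np.float64(43.0)), (np.float64(-44.5), np.float64(43.6)), (np.float64(-45.2), np.float64(43.9)), (np.float64(-44.2), np.float64(43.0))]
  fixed [(np.float64(-44.1), np.float64(44.6)), (np.float64(-44.0), np.float64(44.9)), (np.float64(-44.7), np.float64(44.3)), (np.float64(-43.8), np.float64(44.5)), (np.float64(-44.4), np.float64(44.8)), (np.float64(-43.7), np.float64(44.5))]
  x ext [(np.float64(-78.4), np.float64(24.7)), (np.float64(-77.9), np.float64(25.0)), (np.float64(-77.9), np.float64(25.0)), (np.float64(-78.1), np.float64(25.1))]
```

View pics/t6.png

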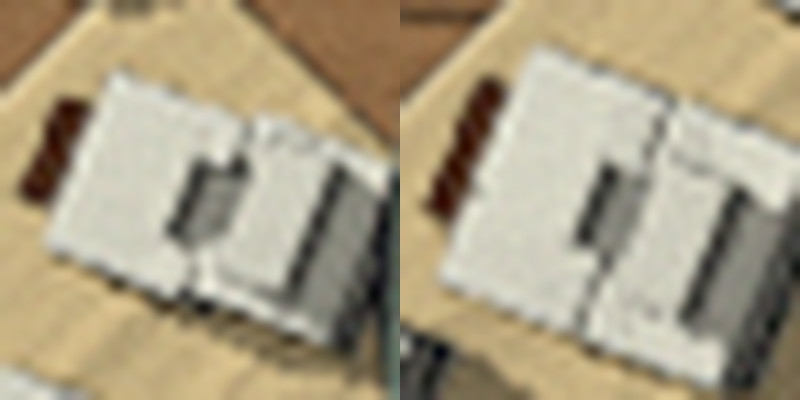

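```bash
python3 - <<'E'
from h import *
a=np.radians(69.1); ex=np.array([np.cos(a),np.sin(a)]); ey=np.array([-ex[1],ex[0]])
def g(f,fx,dv,lab):
    im=cv2.cvtColor(cv2.imread(f),cv2.COLOR_BGR2GRAY).astype(np.float32)
    us=np.arange(-46,-8,3); r=[]
    for v in (-8,0,8):
        q=proj('top',[[*(np.array(fx)+(u*ex+(v+dv)*ey)/1e3),.076] for u in us]).astype(np.float32); r.append(cv2.remap(im,q[:,0],q[:,1],cv2.INTER_LINEAR).ravel())
    print(lab,us if lab=='short t3' else '',np.mean(r,0).astype(int))
    vs=np.arange(-32,33,4)
    q=[proj('top',[[*(np.array(fx)+(u*ex+(v+dv)*ey)/1e3),.076] for v in vs]).astype(np.float32) for u in (-70,-74)]
    print("   outer margin",np.mean([cv2.remap(im,k[:,0],k[:,1],cv2.INTER_LINEAR).ravel() for k in q],0).astype(int))
g('t3_raw.png',(.6384,.2006),-.5,'short t3'); g('t6_raw.png',(.6384,.2006),-4.8,'short t6'); g('t6_raw.png',(.5446,.2905),-.5,'med t6'); g('t3_raw.png',(.5446,.2905),-.5,'med none t3')
plan(.618,.1526,.18,-110.9)
E
```

```text
short t3 [-46 -43 -40 -37 -34 -31 -28 -25 -22 -19 -16 -13 -10] [203 201 203 204 198 199 167 140 121  87  82 140 203]
   outer margin [174 218 201 141 111  91 102  98  99  98 104 100 110 130 138 182 168]
short t6  [201 203 205 206 173 133 115 122 115  94  82 148 199]
   outer margin [183 213 188 139 130 135 135 136 135 135 135 132 134 133 131 157 152]
med t6  [202 203 205 209 187 153 130 132 111  79  68 149 201]
   outer margin [216 218 206 160 134 136 137 135 136 134 134 136 135 131 128 163 209]
med none t3  [111  97  71  36  72 118 135 134 112  82  70 149 202]
   outer margin [119 115 116 115 116 118 159 191 185 183 178 173 174 152 114 126 121]
at [ 0.5373 -0.0571  0.2888] psi -98.24 F [-0.3  0.8  0.2] w 0.0851 t 56.5
shift mm [ 109.2 -219.2  -48.3]: 9 rows of [ 0.404 -0.812 -0.179]
tilt: tool x vs down, fix rot (deg) [ 0.   -0.84 -0.08]
turn about tool x 12.7 deg: 3 rows of 0.704
```

That settles it: the outer margin is now flat (135) and the notch runs across the seam on both pairs. The short half is still 4.8 mm off along its length, because the 180° turn exposed about 2 mm of camera-to-robot bias. I'll regrasp and shift it.

arm_command(delta_pos=[[0,-0.8,-0.18],[0.2,-0.8,-0.18],[0.3,-0.8,-0.18],[0.4,-0.8,-0.18],[0.4,-0.8,-0.18],[0.4,-0.8,-0.18],[0.4,-0.8,-0.18],[0.4,-0.8,-0.18],[0.3,-0.8,-0.18],[0,0,0]], rotation=[[0,-0.14,0],[0,0,0],[0,0,0],[0,0,0],[0,0,0],[0,0,0],[0,0,0],[0,0,0],[0,0,0],[1,0,0]])

```text
clock: 57.55
position: [0.6221, 0.1574, 0.2106]
tool_rot: [-2.886, 1.563, -0.017]
force: [-0.7, -0.1, -0.6]
grip_width: 0.0856
```

arm_command(delta_pos=[[0,0,0],[0,0,0]], rotation=[[1,0,0],[0,0,0]])

```text
clock: 57.75
position: [0.6219, 0.159, 0.2114]
tool_rot: [-2.735, 1.563, 0.021]
force: [-0.1, 0.1, 0.4]
grip_width: 0.0852
```

```bash
python3 - <<'E'
from h import *
plan(.618,.1526,.13,-110.9)
E
```

```text
at [0.6219 0.159  0.2114] psi -112.09 F [-0.1  0.1  0.4] w 0.0852 t 57.8
shift mm [81.4  7.7  1.9]: 4 rows of [0.678 0.064 0.015]
tilt: tool x vs down, fix rot (deg) [ 0.   -0.43  0.18]
turn about tool x -1.2 deg: 1 rows of -0.199
```

arm_command(delta_pos=[[0,0.26,0.06],[0.7,0,0],[0.7,0,0],[0.7,0,0],[0.4,0,0],[0,0,0]], rotation=[[-0.2,-0.07,0.03],[0,0,0],[0,0,0],[0,0,0],[0,0,0],[0,0,0]])

```text
clock: 58.35
position: [0.6172, 0.149, 0.1379]
tool_rot: [-2.711, 1.568, 0.081]
force: [-0.4, -0.1, -0.5]
grip_width: 0.0856
```

```bash
python3 - <<'E'
from h import *
plan(.618,.1526,.096,-110.9,10)
E
```

```text
at [0.6172 0.149  0.1379] psi -110.03 F [-0.4 -0.1 -0.5] w 0.0856 t 58.4
shift mm [41.9 -3.6  0.6]: 5 rows of [ 0.279 -0.024  0.004]
tilt: tool x vs down, fix rot (deg) [ 0.   -0.12  0.06]
turn about tool x 0.9 deg: 1 rows of 0.145
```

arm_command(delta_pos=[[0.28,-0.12,0.02],[0.3,0,0],[0.3,0,0],[0.28,0,0],[0.2,0,0],[0,0,0]], rotation=[[0.15,-0.02,0],[0,0,0],[0,0,0],[0,0,0],[0,0,0],[0,0,0]])

```text
clock: 58.95
position: [0.6189, 0.1528, 0.096]
tool_rot: [-2.188, 1.568, 0.589]
force: [-0.6, 0.1, 0.0]
grip_width: 0.0856
```

arm_command(delta_pos=[[0,0,0],[0,0,0],[0,0,0],[0,0,0],[0,0,0],[0,0,0],[0,0,0]], rotation=[[0,0,0],[0,0,0],[0,0,0],[0,0,0],[0,0,0],[0,0,0],[0,0,0]], gripper=1, grip_force=35)

```text
clock: 59.65
position: [0.6192, 0.152, 0.0969]
tool_rot: [-2.488, 1.567, 0.288]
force: [0.8, 0.4, -2.5]
grip_width: 0.0252
```

```bash
python3 - <<'E'
from h import *
plan(.618,.1526,.096,-110.9,10)
E
```

```text
at [0.6192 0.152  0.0969] psi -110.94 F [ 0.8  0.4 -2.5] w 0.0252 t 59.6
shift mm [ 0.9 -0.1  1.3]: 1 rows of [ 0.03  -0.004  0.044]
tilt: tool x vs down, fix rot (deg) [ 0.   -0.15  0.12]
turn about tool x -0.0 deg: 1 rows of -0.007
```

arm_command(delta_pos=[[-0.06,0.12,0],[0,0,0.16],[0,0,0]], rotation=[[0,-0.02,0],[0,0,0],[0,0,0]])

```text
clock: 59.95
position: [0.6126, 0.1507, 0.0986]
tool_rot: [-1.426, 1.568, 1.351]
force: [-0.4, -0.5, -2.3]
grip_width: 0.0255
```

```bash
python3 - <<'E'
from h import *
plan(.6147,.1537,.0965,-110.9,10)
E
```

```text
at [0.6126 0.1507 0.0986] psi -110.92 F [-0.4 -0.5 -2.3] w 0.0255 t 60.0
shift mm [ 2.1 -3.6 -0.8]: 1 rows of [ 0.069 -0.119 -0.028]
tilt: tool x vs down, fix rot (deg) [-0.    0.02  0.13]
turn about tool x -0.0 deg: 1 rows of -0.004
```

arm_command(delta_pos=[[0.07,-0.05,-0.03],[0,0,0]], rotation=[[0,0,0],[0,0,0]])

```text
clock: 60.15
position: [0.6142, 0.1517, 0.0969]
tool_rot: [-1.626, 1.568, 1.151]
force: [-0.1, 0.2, -2.9]
grip_width: 0.0256
```

arm_command(delta_pos=[[0,-0.06,0],[0,-0.06,0]], rotation=[[0,0,0],[0,0,0]])

```text
clock: 60.35
position: [0.6152, 0.1538, 0.0968]
tool_rot: [0.602, 1.57, -2.905]
force: [-10.6, -14.1, 11.7]
grip_width: 0.0253
```

arm_command(delta_pos=[[0,-0.06,0]], rotation=[[0,0,0]])

```text
clock: 60.45
position: [0.6152, 0.1538, 0.0968]
tool_rot: [1.223, 1.567, -2.285]
force: [-10.4, -12.7, 13.0]
grip_width: 0.0252
```

arm_command(delta_pos=[[0,-0.06,0]], rotation=[[0,0,0]])

```text
clock: 60.55
position: [0.6152, 0.1539, 0.0969]
tool_rot: [1.256, 1.564, -2.253]
force: [-8.9, -10.0, 10.2]
grip_width: 0.0254
```

Contact. Release, rise, go back towards the peg and measure again.

arm_command(delta_pos=[[0,0,0],[0,0,0],[0,0,0],[0,0,0],[-0.2,0,0],[-0.4,0,0],[-0.9,0,0],[-0.9,0,0],[-0.9,0,0],[-0.9,0.5,0]], rotation=[[0,0,0],[0,0,0],[0,0,0],[0,0,0],[0,0,0],[0,0,0],[0,0,0],[0,0,0],[0,0,0],[0,0,0]], gripper=-1)

```text
clock: 61.55
position: [0.6096, 0.1433, 0.2283]
tool_rot: [0.884, 1.563, -2.621]
force: [-0.0, -0.3, 0.6]
grip_width: 0.085
```

arm_command(delta_pos=[[-0.9,0.9,0],[-0.5,0.9,0],[0,0.9,0],[0,0.9,0],[0,0.9,0],[0,0.9,0],[0,0.9,0],[0,0.5,0],[0,0,0],[0,0,0]], rotation=[[0,0,0],[0,0,0],[0,0,0],[0,0,0],[0,0,0],[0,0,0],[0,0,0],[0,0,0],[-1,0,0],[-1,0,0]])

```text
clock: 62.55
position: [0.5348, -0.0554, 0.289]
tool_rot: [3.088, 1.559, -0.205]
force: [-0.1, -0.2, -0.8]
grip_width: 0.0857
```

arm_command(delta_pos=[[0,0,0],[0,0,0],[0,0,0],[0,0,0],[0,0,0],[0,0,0],[0,0,0],[0,0,0],[0,0,0],[0,0,0]], rotation=[[-1,0,0],[-1,0,0],[-1,0,0],[-1,0,0],[-1,0,0],[-1,0,0],[-1,0,0],[-1,0,0],[-1,0,0],[-1,0,0]])

```text
clock: 63.55
position: [0.5343, -0.0556, 0.3004]
tool_rot: [1.984, 1.548, -0.218]
force: [0.2, 0.1, -0.2]
grip_width: 0.0857
```

arm_command(delta_pos=[[0,0,0],[0,0,0],[0,0,0],[0,0,0],[0,0,0],[0,0,0],[0,0,0]], rotation=[[-1,0,0],[-1,0,0],[-1,0,0],[-1,0,0],[-1,0,0],[-1,0,0],[-1,0,0]])

```text
clock: 64.25
position: [0.5339, -0.0557, 0.3082]
tool_rot: [1.148, 1.541, -0.289]
force: [0.6, 1.1, -0.1]
grip_width: 0.0857
```

```bash
cat >> h.py <<'E'
def pairs(im):
    a=np.radians(69.1); ex=np.array([np.cos(a),np.sin(a)]); ey=np.array([-ex[1],ex[0]])
    C=cv2.resize(im,None,fx=5,fy=5,interpolation=cv2.INTER_CUBIC); m=lowsat(C,150,55)
    ys,xs=np.nonzero(m); W=ray('top',np.c_[(xs+.5)/5-.5,(ys+.5)/5-.5],.076)[:,:2]
    for n,f,l in (("short",(.6384,.2006),33),("med",(.5446,.2905),44)):
        L=np.c_[(W-f)@ex,(W-f)@ey]*1e3; L=L[(abs(L[:,1])<l+12)&(L[:,0]>-95)&(L[:,0]<32)]
        e=lambda us:np.mean([(L[abs(L[:,0]-u)<2,1].min(),L[abs(L[:,0]-u)<2,1].max()) for u in us],0).round(1)
        x=[(L[abs(L[:,1]-v)<2,0].min().round(1).item(),L[abs(L[:,1]-v)<2,0].max().round(1).item()) for v in (-l+4,-l+8,l-8,l-4)]
        print(n,"loose ends",e((-70,-62,-54,-46,-38,-32)),"fixed ends",e((-20,-12,-4,4,12,20)),"x",x)
E
python3 - <<'E'
from h import *
plan(.5621,-.0603,.17,8.4)
im=snap('top','t7'); pairs(im)
E
```

```text
at [ 0.5339 -0.0557  0.3082] psi 7.68 F [ 0.6  1.1 -0.1] w 0.0857 t 64.2
shift mm [139.   23.6   6.7]: 6 rows of [0.772 0.131 0.037]
tilt: tool x vs down, fix rot (deg) [ 0.    0.7  -1.57]
turn about tool x -0.7 deg: 1 rows of -0.119
short loose ends [-24.   32.3] fixed ends [-33.1  32.9] x [(-65.6, 25.9), (-66.2, 26.0), (-75.6, 25.1), (-77.0, 25.2)]
med loose ends [-44.4  43.5] fixed ends [-44.1  44.5] x [(-78.1, 24.7), (-77.9, 25.0), (-77.9, 25.0), (-78.1, 25.1)]
```

arm_command(delta_pos=[[0,0.5,0.15],[0,0.3,0.1],[0.8,0,0],[0.8,0,0],[0.8,0,0],[0.8,0,0],[0.8,0,0],[0,0,0]], rotation=[[-0.1,0.12,-0.26],[0,0,0],[0,0,0],[0,0,0],[0,0,0],[0,0,0],[0,0,0],[0,0,0]])

```text
clock: 65.1
position: [0.5612, -0.0601, 0.1903]
tool_rot: [1.095, 1.561, -0.342]
force: [0.3, -0.1, 0.8]
grip_width: 0.0855
```

```bash
python3 - <<'E'
from h import *
plan(.5621,-.0603,.112,8.4,15)
E
```

```text
at [ 0.5612 -0.0601  0.1903] psi 7.71 F [ 0.3 -0.1  0.8] w 0.0855 t 65.1
shift mm [78.3  0.2 -0. ]: 6 rows of [ 0.435  0.001 -0.   ]
tilt: tool x vs down, fix rot (deg) [ 0.    0.26 -0.5 ]
turn about tool x -0.7 deg: 1 rows of -0.115
```

arm_command(delta_pos=[[0.5,0,0],[0.5,0,0],[0.5,0,0],[0.5,0,0],[0.4,0,0],[0,0,0]], rotation=[[-0.12,0.04,-0.08],[0,0,0],[0,0,0],[0,0,0],[0,0,0],[0,0,0]])

```text
clock: 65.7
position: [0.563, -0.0603, 0.1162]
tool_rot: [1.185, 1.566, -0.242]
force: [0.7, -0.5, -0.2]
grip_width: 0.0854
```

arm_command(delta_pos=[[0,0,0],[0,0,0],[0,0,0],[0,0,0],[0,0,0],[0,0,0],[0,0,0],[0,0,0]], rotation=[[0,0,0],[0,0,0],[0,0,0],[0,0,0],[0,0,0],[0,0,0],[0,0,0],[0,0,0]], gripper=1, grip_force=20)

```text
clock: 66.5
position: [0.5639, -0.0602, 0.1178]
tool_rot: [1.246, 1.564, -0.181]
force: [0.8, 0.7, -1.9]
grip_width: 0.017
```

arm_command(delta_pos=[[0,-0.2,0.01],[0,-0.38,0.01],[0,-0.38,0.01],[0,-0.38,0.01],[0,-0.38,0.01],[0,-0.38,0.01],[0,-0.38,0.01],[0,-0.38,0.01],[0,-0.38,0.01],[0,-0.38,0.01]], rotation=[[-0.26,0,0],[-0.5,0,0],[-0.5,0,0],[-0.5,0,0],[-0.5,0,0],[-0.5,0,0],[-0.5,0,0],[-0.5,0,0],[-0.5,0,0],[-0.5,0,0]])

```text
clock: 67.5
position: [0.4595, -0.1031, 0.1178]
tool_rot: [0.799, 1.562, -0.096]
force: [2.1, -2.2, -4.5]
grip_width: 0.0174
```

```bash
python3 -c "
from h import *
peg()"
```

```text
ang 127.64 r 0.2207 z 0.1178 psi-90 -51.27 F [ 2.1 -2.2 -4.5] w 0.0174 t 67.5
```

arm_command(delta_pos=[[0,-0.38,0.01],[0,-0.38,0.01],[0,-0.38,0.01],[0,-0.38,0.01],[0,-0.38,0.01],[0,-0.38,0.01],[0,-0.38,0.01],[0,-0.38,0.01],[0,-0.38,0.01],[0,-0.38,0.01]], rotation=[[-0.5,0,0],[-0.5,0,0],[-0.5,0,0],[-0.5,0,0],[-0.5,0,0],[-0.5,0,0],[-0.5,0,0],[-0.5,0,0],[-0.5,0,0],[-0.5,0,0]])

```text
clock: 68.5
position: [0.3875, -0.1991, 0.1178]
tool_rot: [0.083, 1.561, -0.254]
force: [4.3, -0.8, -10.2]
grip_width: 0.0173
```

arm_command(delta_pos=[[0,-0.38,0.01],[0,-0.38,0.01],[0,-0.38,0.01],[0,-0.3,0.01],[0,-0.15,0],[0,0,0]], rotation=[[-0.5,0,0],[-0.5,0,0],[-0.5,0,0],[-0.38,0,0],[-0.15,0,0],[0,0,0]])

```text
clock: 69.1
position: [0.375, -0.2486, 0.1179]
tool_rot: [-0.127, 1.558, -0.236]
force: [4.6, -1.3, -8.7]
grip_width: 0.0172
```

```bash
python3 - <<'E'
from h import *
peg(); im=snap('top','t8'); pairs(im)
p=proj('top',[[.502,-.186,.1]])[0].astype(int); off=p-22; C=crop(im,*off,44,44,5); m=lowsat(C,110,50); m=cv2.morphologyEx(m,cv2.MORPH_OPEN,np.ones((9,9),np.uint8))
for z in (.118,.083):
    for a,px,W in blobs(im,z,m,80,5,off=off):
        (c,r)=cv2.minEnclosingCircle((W*1e3).astype(np.float32)); d=np.array(c)/1e3-HUB; print(z,"plug",np.round(c,1),"r",round(r,1),"ang",np.degrees(np.arctan2(d[1],d[0])).round(1),np.hypot(*d).round(3))
cv2.imwrite('pics/t8.png',np.hstack([crop(im,*off,44,44,9),crop(im,165,130,44,44,9)]))
cv2.imwrite('pics/t8.png',np.hstack([crop(im,215,90,150,170,2.66)[:450],crop(im,90,125,130,130,3.46)[:450]]))
E
```

```text
ang 172.38 r 0.2213 z 0.1179 psi-90 -6.24 F [ 4.6 -1.3 -8.7] w 0.0172 t 69.1
short loose ends [-33.5  32.2] fixed ends [-33.1  32.9] x [(-78.2, 25.6), (-78.1, 26.0), (-74.9, 25.1), (-77.0, 25.2)]
med loose ends [-44.6  43.5] fixed ends [-44.1  44.6] x [(-78.3, 24.7), (-77.9, 25.0), (-77.9, 24.7), (-78.1, 25.1)]
0.118 plug [ 493.5 -187.2] r 35.4 ang 138.0 0.136
0.083 plug [ 495.2 -187.9] r 36.4 ang 137.7 0.134
```

View pics/t8.png

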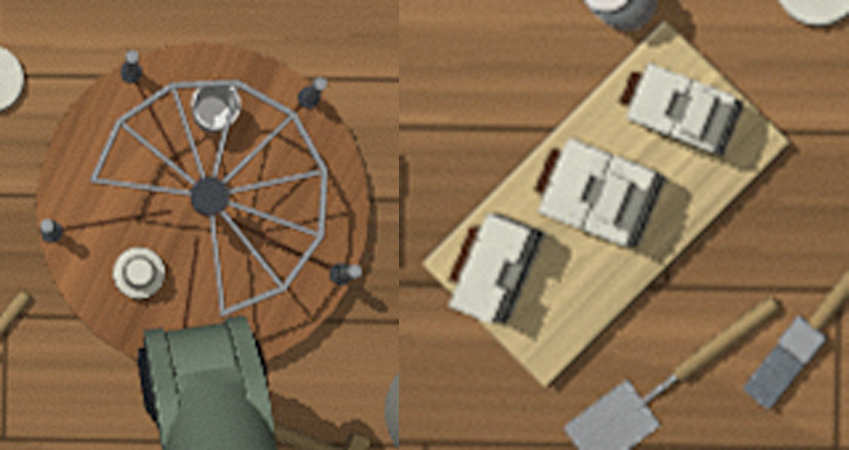

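arm_command(delta_pos=[[0,0.19,0.01],[0,0.19,0.01],[0,0,0]], rotation=[[0.24,0,0],[0.24,0,0],[0,0,0]])

```text
clock: 69.45
position: [0.377, -0.2362, 0.1179]
tool_rot: [-0.083, 1.558, -0.245]
force: [4.5, -0.1, -12.1]
grip_width: 0.0171
```

```bash
python3 - <<'E'
from h import *
peg()
# yaw of the loose halves from edge line fits (t8), both ends and outer edge
im=cv2.imread('t8_raw.png'); a=np.radians(69.1); ex=np.array([np.cos(a),np.sin(a)]); ey=np.array([-ex[1],ex[0]]); s=5
C=cv2.resize(im,None,fx=s,fy=s,interpolation=cv2.INTER_CUBIC)
for v in (150,165):
  m=lowsat(C,v,55); ys,xs=np.nonzero(m); W=ray('top',np.c_[(xs+.5)/s-.5,(ys+.5)/s-.5],.076)[:,:2]
  for n,f,l in (("short",(.6384,.2006),33),("med",(.5446,.2905),44)):
    L=np.c_[(W-f)@ex,(W-f)@ey]*1e3; L=L[(abs(L[:,1])<l+8)&(L[:,0]>-95)&(L[:,0]<32)]
    for nm,us in (("loose",np.arange(-74,-30,1.)),("fixed",np.arange(-22,22,1.))):
        e=np.array([(L[abs(L[:,0]-u)<1,1].min(),L[abs(L[:,0]-u)<1,1].max()) for u in us]); print(v,n,nm,"end slopes deg",[np.degrees(np.polyfit(us,e[:,k],1)[0]).round(2).item() for k in (0,1)],e.mean(0).round(1))
# seam: darkness along seam, outside notch
g=cv2.cvtColor(im,cv2.COLOR_BGR2GRAY).astype(np.float32)
for n,f,vs in (("short",(.6384,.2006),(-30,-26,-22,-18,18,22,26,30)),("med",(.5446,.2905),(-41,-34,-27,-20,20,27,34,41))):
    us=np.arange(-34,-17,2)
    for v in vs:
        q=proj('top',[[*(np.array(f)+(u*ex+v*ey)/1e3),.076] for u in us]).astype(np.float32); print(n,v,cv2.remap(g,q[:,0],q[:,1],cv2.INTER_LINEAR).ravel().astype(int))
E
```

```text
ang 169.12 r 0.2212 z 0.1179 psi-90 -9.26 F [  4.5  -0.1 -12.1] w 0.0171 t 69.45
150 short loose end slopes deg [0.03, -0.59] [-33.4  32.1]
150 short fixed end slopes deg [0.61, 1.65] [-33.   32.6]
150 med loose end slopes deg [-0.26, 0.08] [-44.5  43.2]
150 med fixed end slopes deg [-0.56, 0.16] [-44.   44.4]
165 short loose end slopes deg [-0.07, -0.1] [-33.3  31.5]
165 short fixed end slopes deg [0.63, 1.74] [-32.9  32. ]
165 med loose end slopes deg [-1.29, 0.04] [-44.1  42.4]
165 med fixed end slopes deg [-1.93, 0.38] [-43.6  44.2]
short -30 [207 203 187 158 151 178 195 200 203]
short -26 [206 205 185 166 172 187 201 213 213]
short -22 [207 196 181 159 144 173 200 210 215]
short -18 [201 190 158 121 129 158 180 200 199]
short 18 [192 190 184 171 163 173 181 189 205]
short 22 [201 217 195 161 173 192 205 213 213]
short 26 [210 211 204 190 181 192 208 212 210]
short 30 [190 194 183 148 141 165 182 187 192]
med -41 [201 200 173 139 157 169 172 172 179]
med -34 [205 208 193 154 143 169 189 197 202]
med -27 [186 188 177 159 153 173 194 202 202]
med -20 [203 199 176 157 172 186 195 205 204]
med 20 [192 180 158 141 154 178 197 212 211]
med 27 [201 208 182 151 156 177 193 205 207]
med 34 [207 208 194 164 150 170 189 198 203]
med 41 [189 175 149 142 150 165 185 193 191]
```

arm_command(delta_pos=[[0,0,0],[0,0,0],[0,0,0],[0,0,0],[-0.4,0,0],[-0.9,0,0],[-0.9,0,0],[-0.9,0,0],[-0.9,0,0],[0,0,0]], rotation=[[0,0,0],[0,0,0],[0,0,0],[0,0,0],[0,0,0],[0,0,0],[0,0,0],[0,0,0],[0,0,0],[0,0,0]], gripper=-1)

```text
clock: 70.45
position: [0.3748, -0.2342, 0.2463]
tool_rot: [-0.045, 1.56, -0.201]
force: [0.7, -0.9, -0.6]
grip_width: 0.085
```

```bash
python3 - <<'E'
from h import *
im=snap('top','t9'); s=snap('scene','s9'); pairs(im)
off=proj('top',[[.502,-.186,.1]])[0].astype(int)-22; m=lowsat(crop(im,*off,44,44,5),110,50); m=cv2.morphologyEx(m,cv2.MORPH_OPEN,np.ones((9,9),np.uint8))
for a,px,W in blobs(im,.083,m,80,5,off=off):
    c,r=cv2.minEnclosingCircle((W*1e3).astype(np.float32)); d=np.array(c)/1e3-HUB; print("plug",np.round(c,1),round(r,1),np.degrees(np.arctan2(d[1],d[0])).round(1),np.hypot(*d).round(3))
print(monitor.observe()['position'],monitor.observe()['force'],monitor.observe()['clock'])
s0=cv2.imread('scene0_raw.png'); t0=cv2.imread('top0_raw.png')
# bystanders: difference first/last around them
for n,a,b,pts in (('top',t0,im,{'brush':(330,345),'scraper':(265,370),'mallet':(510,400),'jar':(236,192),'bat':(330,187),'redplug':(619,297)}),):
    for k,(x,y) in pts.items():
        x=int(x*.64); y=int(y*.64); print(k,np.abs(a[y-10:y+10,x-12:x+12].astype(int)-b[y-10:y+10,x-12:x+12]).mean().round(1))
cv2.imwrite('pics/s9.png',cv2.resize(s,(800,600),interpolation=cv2.INTER_CUBIC))
E
```

```text
short loose ends [-33.5  32.2] fixed ends [-33.2  33. ] x [(-78.2, 25.9), (-77.8, 26.0), (-75.6, 25.1), (-77.0, 25.2)]
med loose ends [-44.6  43.5] fixed ends [-44.1  44.6] x [(-78.3, 24.7), (-77.9, 25.0), (-77.9, 25.0), (-78.1, 25.1)]
plug [ 499.7 -182.6] 36.3 134.8 0.134
[ 0.37366924 -0.23411696  0.24369948] [-0.36012173 -0.19832731  0.08874249] 70.55
brush 3.1
scraper 3.1
mallet 28.5
jar 2.8
bat 2.6
redplug 4.0
```

View pics/s9.png

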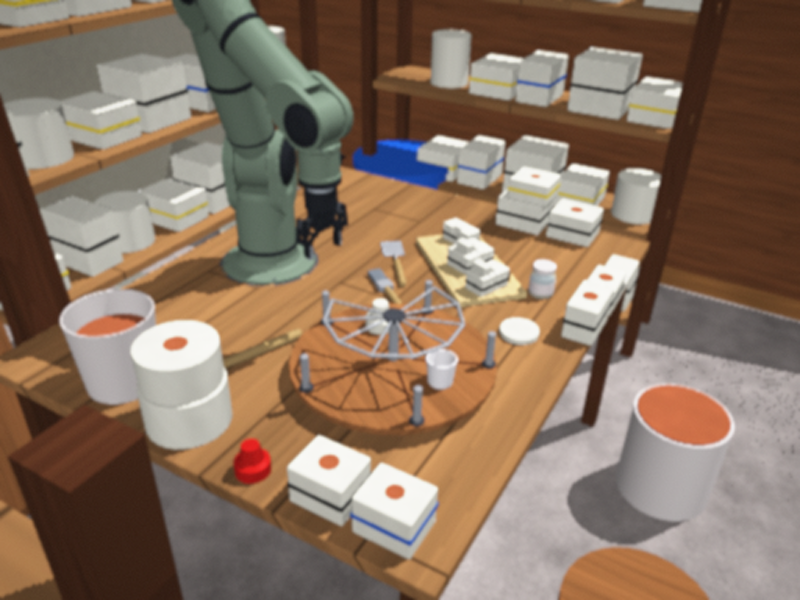

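Everything checks out. The mallet's image difference comes from the arm and its shadow over it, and the scene view shows it where it was. Handing in.

```bash
python3 -c "
from workcell import bot; print(bot.job_done())"
```

```text
the job is handed in; nothing more can be done
None
```

The job is handed in at about 71 s of robot time. There were two ridged halves on the carousel, a short and a medium. Both are closed up against their fixed halves, notches facing. The plug is in the middle of the front opening.

**What went differently from the brief**
- **Knock:** the short half was knocked about 3 cm aside soon after I first placed it, so I regrasped it and closed it again.
- **Notches:** the pictures showed the notches facing outward on the carousel, not towards the hub as described. I had placed the short half the wrong way round, so I turned it 180°, corrected its ends by 4.8 mm and butted it up again. The medium half went in the right way first time. I trusted the pictures over the description here.

**Last checks (top camera)**
- **Short pair:** the ends are about 0.5 mm apart and the notch runs across the seam. The outer edge reads 1–3 mm short at one end. I put this down to the ridge's shadow, because the end edges and the seam line look straight.
- **Medium pair:** the ends are about 0.8 mm apart, and the seam shows as an even thin line along its whole length.
- **Plug:** it stands at 134.8°; I measured the middle of the opening at about 134.9°. The plug and the cup are both standing on the deck.
- **Other things:** the brush, scraper, jar, bat and the red look-alike are unchanged from the first picture. The mallet did not match in the top view, where the arm and its shadow cover it, but the scene camera shows it where it was.
- **Robot:** the gripper is open, clear of everything and reads no force.

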